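Fit the LED engine and drivers to an exposure light head

TASK

Convert the mask aligner's light head: press its release button down, turn the bayonet cover a quarter turn anticlockwise, lift it off and stand it upright in the middle of the black rubber mat. Then seat the finned LED engine fully home in the keyed seat this uncovers, and plug every white driver module on the bench fully into a socket of the grey driver strip (any module in any socket). Leave the sample boxes, tape, bottle and dish where they are.

Things in the scene. Friction and masses are not known exactly. Their poses are not given: they have to be found in the camera images.
- head: The exposure light head, fixed to the bench: dark steel box 140 x 140 x 60 mm. Origin: centre of its underside, z up. On its front (-x) side a lower grey block (45 mm high, reaching 126 mm from the axis) carries the release button. The bayonet cover sits on its top.
- release (a joint): Travel of the release button, 0 (up, cover locked) to 0.012 m (fully down). Pressed from above it takes 4 to 6 N; it has no return spring and stays down where it is left. From 0.010 m on, the latch pins are clear of the cover's lugs and the cover can turn.
- release_top (a point): Centre of the top face of the round black release button (28 mm diameter) on the head's front block, 60 mm above the bench when up; 100 mm to -x and 18 mm to -y of the head's axis in the head's frame.
- cover: Bayonet cover on the head. Origin: centre of its spigot's underside, on which it stands. x: along its grip bar and lugs. 0.22 to 0.37 kg. Locked: x along the head's x, origin 38.5 mm above the head's. Button down, it turns anticlockwise (from above) with little friction, stays where left, lifts off at 83 to 94 degrees (then a stop). It may be turned in several grasps. Lift 22 mm to clear.
- cover_grip (a point): Middle of the top edge of the cover's upright aluminium grip bar, 65.5 mm above the cover's origin. The bar is 76 mm long (cover x), 14 mm wide (y), 32 mm high above the top of the black disc (104 mm diameter, 12 mm thick). Below the disc: round spigot, 72 mm diameter, 21.5 mm high, two lugs at its foot, 24 mm wide, 9 mm high, reaching 46 mm out to +x and -x.
- pad: Square black rubber mat, 150 x 150 x 4 mm, fixed to the bench. Origin: centre of its underside. The cover goes here.
- throat (a point): Centre of the round throat in the head's top face, uncovered once the cover is off, 60 mm above the bench: 74 mm clear diameter, with two notches 34 mm wide reaching 54 mm out to the head's +y and -y for the cover's lugs. The plate is 10 mm thick; below it a chamber 14 mm high, in whose floor is the seat.
- engine: LED engine: round aluminium base 60 mm diameter, 20 mm high, foot edge bevelled 3 mm, with a key tab 13 mm wide reaching 34.5 mm from the axis to its +x; on it an upright black finned heat sink 44 (x) by 26 mm (y), up to z = 80 mm: grip it across the 26 mm. Origin: centre of the underside. 0.24 to 0.39 kg.
- seat (a point): Floor centre of the keyed seat in the head, on the throat's axis, 18 mm above the bench: recess 63 mm across, 18 mm deep, key slot 17 mm wide towards the head's +x (axes as the head's). The engine enters only with its x along this x (within 3 degrees); its origin is then here. Else its base rests 18 mm too high: turn it under light pressure.
- strip_hole0 (a point): Mouth centre of socket 0 of four in the driver strip, a fixed grey block 90 (x) x 280 (y) x 30 mm high; sockets in a row along y, 60 mm apart, this one at y = -90 mm from its middle, in its top face 30 mm above the bench. 46.5 mm (strip x) by 36.5 mm (y), 20 mm deep, edges bevelled 2 mm. Axes as the strip's.
- strip_hole1 (a point): Mouth centre of socket 1 of four in the driver strip, a fixed grey block 90 (x) x 280 (y) x 30 mm high; sockets in a row along y, 60 mm apart, this one at y = -30 mm from its middle, in its top face 30 mm above the bench. 46.5 mm (strip x) by 36.5 mm (y), 20 mm deep, edges bevelled 2 mm. Axes as the strip's.
- strip_hole2 (a point): Mouth centre of socket 2 of four in the driver strip, a fixed grey block 90 (x) x 280 (y) x 30 mm high; sockets in a row along y, 60 mm apart, this one at y = 30 mm from its middle, in its top face 30 mm above the bench. 46.5 mm (strip x) by 36.5 mm (y), 20 mm deep, edges bevelled 2 mm. Axes as the strip's.
- strip_hole3 (a point): Mouth centre of socket 3 of four in the driver strip, a fixed grey block 90 (x) x 280 (y) x 30 mm high; sockets in a row along y, 60 mm apart, this one at y = 90 mm from its middle, in its top face 30 mm above the bench. 46.5 mm (strip x) by 36.5 mm (y), 20 mm deep, edges bevelled 2 mm. Axes as the strip's.
- module0: LED driver module (3 or 4 present, all alike; None if absent): white body 56 (x) x 44 (y) x 36 mm high on a dark steel plug block 44 x 34 x 16 mm, on which it stands. Origin: centre of the plug's underside; top at z = 52 mm. 0.2 kg. Fits any socket, its x along the strip's x either way round; home, the body rests on the strip. Grip it across the 56 mm.
- module1: LED driver module (3 or 4 present, all alike; None if absent): white body 56 (x) x 44 (y) x 36 mm high on a dark steel plug block 44 x 34 x 16 mm, on which it stands. Origin: centre of the plug's underside; top at z = 52 mm. 0.2 kg. Fits any socket, its x along the strip's x either way round; home, the body rests on the strip. Grip it across the 56 mm.
- module2: LED driver module (3 or 4 present, all alike; None if absent): white body 56 (x) x 44 (y) x 36 mm high on a dark steel plug block 44 x 34 x 16 mm, on which it stands. Origin: centre of the plug's underside; top at z = 52 mm. 0.2 kg. Fits any socket, its x along the strip's x either way round; home, the body rests on the strip. Grip it across the 56 mm.
- module3: LED driver module (3 or 4 present, all alike; None if absent): white body 56 (x) x 44 (y) x 36 mm high on a dark steel plug block 44 x 34 x 16 mm, on which it stands. Origin: centre of the plug's underside; top at z = 52 mm. 0.2 kg. Fits any socket, its x along the strip's x either way round; home, the body rests on the strip. Grip it across the 56 mm.
- box0: Flat white sample box 75 x 75 x 24 mm; a bystander, to be left alone. Origin: centre of its underside.
- box1: Flat white sample box 75 x 75 x 24 mm; a bystander, to be left alone. Origin: centre of its underside.
- box2: Flat white sample box 75 x 75 x 24 mm; a bystander, to be left alone. Origin: centre of its underside.
- tape: Roll of tape lying flat, 90 mm across, 22 mm high; a bystander, to be left alone. Origin: centre of its underside.
- bottle: Small white bottle, 48 mm across, 110 mm high; a bystander, to be left alone. Origin: centre of its underside.
- dish: Glass dish 90 mm across, 18 mm high; a bystander, to be left alone. Origin: centre of its underside.

How it is judged:
By the outcome, as a careful person would: the job done as asked, in the order asked, and still so for the second after the job is handed in, with the robot touching nothing.
Of module0, module1, module2, module3 only 3 to 4 are there at a start; the rules pass over those that are not, and their reading is None.
At some moment in a run one of engine, module0, module1, module2, module3 may be knocked a few centimetres aside while the robot is not near it.
It also fails if it takes over 208 s, if anything falls off the work surface, if the arm or the gripper's body presses on something with over 40 N, if the wrist force passes 120 N, or if a joint passes its speed limit or range.

ROBOT

A 6-joint arm with a two-finger parallel gripper is mounted at the origin on the work surface. World frame = base frame: x ahead of the robot, y to its left, z up, the work surface at z = 0. Lengths are in m, angles in rad, forces in N, time in s.
With the tool pointing down it reaches from about 0.275 to 0.725 m from the base axis. Payload 15.9 kg.
Tool frame: the origin (TCP) lies midway between the tips of the shut fingers; the grasp point (between the pads) lies 19 mm behind it (grip_point_offset is the distance from the TCP to the grasp point, in m); z points along the fingers, y is the line along which they close (so a half turn about z gives the same grasp; the last joint's range is limited). The gripper opens to 85 mm and grips with 20 to 120 N. Pads are 22 mm wide; open, the fingers measure 114 mm over their backs; the gripper's body (76 mm by 85 mm) begins 54 mm behind the grasp point. The pads swing forward as they close: fully open they stand 13 mm farther back than shut.
Start: joints at [1.247, 0.213, -0.034, 1.323, 0, 1.571], TCP at [0.159, 0.474, 0.231] pointing down, gripper open.
Joint ranges: [-2.98, 2.98], [-0.74, 1.72], [-1.14, 1.35], [-2.1, 2.04], [-1.57, 1.44], [-3.14, 3.14]. Speed limits (rad/s): [1.89, 1.89, 2.39, 2.57, 3.14, 3.14].

INTERFACE

Orientations are given as a unit quaternion [x, y, z, w].
In Python, from cell import sense, grab_frame, hand_in, find_in, masks_of, tip_of, grip_point_offset gives the robot as it stands. The module is installed in compiled form; this text tells all that it offers.
- The arm moves only by the shell command python3 -m crank 'ROWS' [FORCE]. ROWS is JSON, a list that holds one entry, the list of rows, each a list of 7 numbers: the turn, a rotation vector about the tool's x, y, z in rad, then the shift along the tool's x, y, z in m, then the gripper command: -1 is shut, 1 is fully open, values between are in proportion. A call has 1 to 8 rows; each row shifts and turns the commanded pose from where the row before left it, along the tool's axes as they then stand; what a row does not reach is not made up. A row lasts 1/10 s, in which the tool goes at most 50 mm and 8.59 degrees, less where a joint would pass 70% of its speed; a pose out of reach is approached as far as the arm can. A call with a gripper value outside its range is refused whole. The fingers move at their own pace and stop on an object; FORCE is the grip in N (left out, the last holds). Time passes only in rows, so rows that do not move let the fingers close. It gives the time, the measured TCP pose, the force, the opening and the grip force at its end, in the units of the state.
- sense(): the state, without advancing time (a new reading comes with each control period).
- grab_frame(name): name is "scene" or "top" or "wrist"; returns a dict with "image" (480x640x3 uint8, blue, green, red), "intrinsics" (3x3 intrinsics, pixels), "cam_to_world" (4x4, takes a point from camera to world coordinates). Camera axes: x right, y up, looking along -z (the intrinsics and any distortion apply to the point x, -y, -z); pixel columns grow to the right and rows downward; lengths in m; the calibration is good to about 2 mm. A picture is of the moment at which its call begins. There is no depth.
- hand_in(): hands the job in; it is judged then, once.
Trained networks look in the newest picture that a camera, given by its name, has taken for a name from the list of things; names that differ only in an ending like _2 or _b are one class to them, and where a whole thing is asked for, a point or a joint stands for the part that bears it (a point fixed in the world has none). Each returns a list of dicts, best first, with "p" (0 to 1); they miss things now and then, are a little off and sometimes report something else, mostly with a low value. They report only what shows in the picture. A call takes as long as a camera call.
- find_in(camera, label): "bbox" ([left, top, width, height] in pixels, round what is visible of it).
- masks_of(camera, label): "pixels" (480x640 bool, what is visible of it) and "bbox" ([left, top, width, height] in pixels, round what is visible of it).
- tip_of(camera, label): "location" ([column, row] in pixels: a listed point, or the origin of a listed thing).
The state is a dict: "clock": time; "q": joint angles; "joint_velocities": joint speeds; "effort": joint torques, N m; "position": TCP position; "tool_rot": TCP orientation; "wrist_force": force on the tool from outside, world axes, zero at the start; "moment": the same for the moment, N m; "opening": finger opening in m; "finger_force": force on a finger pad.
Only numpy, scipy, OpenCV 4.12 (cv2) and the standard library are available. Lean on these libraries where they do the work, as an engineer would, in place of code of your own. Each camera call takes 0.05 s, during which the arm holds its last target. There are 200 camera calls.

## Working session

There is one attempt and no reset: what is moved stays moved. The work goes in short steps, Python scripts to look and compute and a shell command to move; the robot and the scene stay as the last step left them, time stands still between calls to the robot, and variables do not carry over. Pictures are saved under pics/ and viewed, at most 14 in all, crops included, and the job is handed in when it is done.

```bash
mkdir -p pics; ls; python3 - <<'E'
from cell import *
import cv2
s=sense(); print(s['clock'],s['position'],s['tool_rot'],s['opening'],grip_point_offset)
for n in ['scene','top']:
    f=grab_frame(n); cv2.imwrite(f'pics/{n}0.png',f['image']); print(f['intrinsics'],f['cam_to_world'])
    print({k:1 for k in f})
    for l in ['head','cover','cover_grip','release_top','pad','engine','module0','strip_hole0','strip_hole1','strip_hole2','strip_hole3','throat','bottle']:
        print(n,l,[(round(d['p'],2),[round(float(v)) for v in d['location']]) for d in tip_of(n,l)])
E
```

```text
pics
0.0 [0.15896548 0.47370261 0.23082222] [ 1.61175922e-01  9.86925532e-01 -5.55779036e-04 -9.11474724e-05] 0.08513024798396376 0.0187
[[460.75206242   0.         319.33165303]
 [  0.         460.75206242 239.93211686]
 [  0.           0.           1.        ]] [[ 0.82077319 -0.46243817  0.33538382  0.89394584]
 [ 0.57102137  0.6473957  -0.50479046 -0.53647815]
 [ 0.01630833  0.60582981  0.79542711  0.90778676]
 [ 0.          0.          0.          1.        ]]
{'image': 1, 'intrinsics': 1, 'cam_to_world': 1}
scene head [(0.89, [387, 189])]
scene cover []
scene cover_grip [(0.77, [391, 160])]
scene release_top [(0.59, [352, 170])]
scene pad [(0.77, [228, 350])]
scene engine [(0.82, [295, 244]), (0.51, [386, 353])]
scene module0 [(0.85, [319, 222]), (0.85, [255, 286]), (0.6, [326, 201]), (0.6, [393, 175])]
scene strip_hole0 [(0.93, [334, 298]), (0.83, [368, 264]), (0.73, [387, 188]), (0.59, [385, 252])]
scene strip_hole1 [(0.93, [334, 298]), (0.83, [368, 264]), (0.73, [387, 188]), (0.59, [385, 252])]
scene strip_hole2 [(0.93, [334, 298]), (0.83, [368, 264]), (0.73, [387, 188]), (0.
[... 743 characters left out ...]
ad [(0.88, [452, 252])]
top engine [(0.85, [314, 278]), (0.51, [180, 158])]
top module0 [(0.92, [385, 278]), (0.59, [238, 286]), (0.32, [453, 249])]
top strip_hole0 [(0.94, [272, 184]), (0.87, [304, 194]), (0.82, [356, 195]), (0.62, [369, 129]), (0.56, [328, 194])]
top strip_hole1 [(0.94, [272, 184]), (0.87, [304, 194]), (0.82, [356, 195]), (0.62, [369, 129]), (0.56, [328, 194])]
top strip_hole2 [(0.94, [272, 184]), (0.87, [304, 194]), (0.82, [356, 195]), (0.62, [369, 129]), (0.56, [328, 194])]
top strip_hole3 [(0.94, [272, 184]), (0.87, [304, 194]), (0.82, [356, 195]), (0.62, [369, 129]), (0.56, [328, 194])]
top throat [(0.73, [424, 150]), (0.32, [369, 130])]
top bottle [(0.67, [427, 148])]
```

View pics/top0.png

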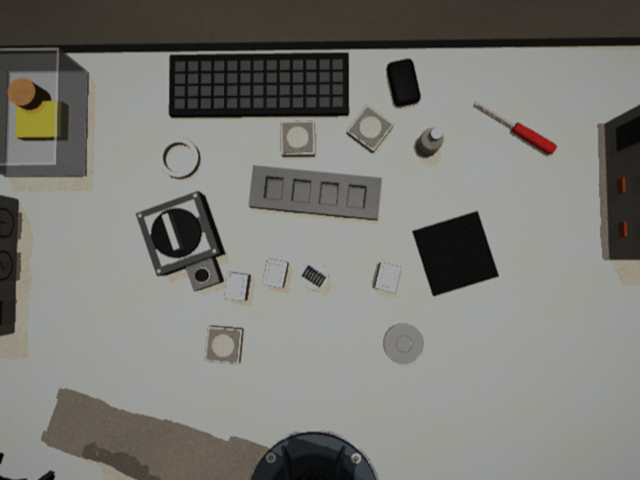

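View pics/scene0.png

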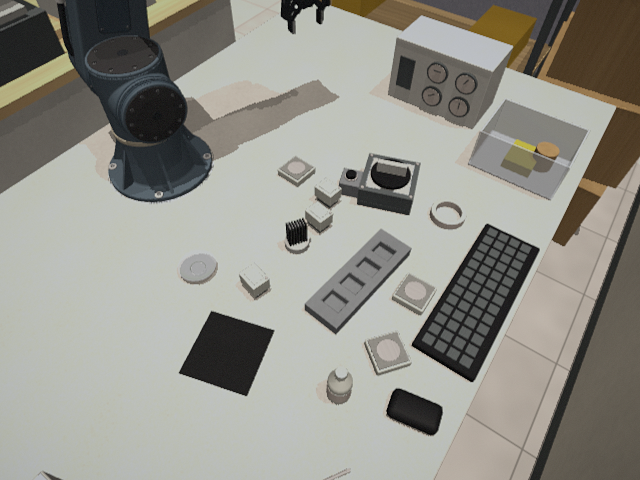

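The top view shows three modules at (237,286), (276,273) and (387,277), and the engine at (315,275). The head is at (178,233) with its button at (203,275), the strip at (315,192) and the pad at (455,252). The scene view agrees.

```bash
cat > h.py <<'E'
from cell import *
import cv2, numpy as np
from scipy.spatial.transform import Rotation as R
def px2w(f,uv,z):
    K=f['intrinsics'];T=f['cam_to_world']; uv=np.atleast_2d(uv).astype(float)
    d=np.c_[(uv[:,0]-K[0,2])/K[0,0],-(uv[:,1]-K[1,2])/K[1,1],-np.ones(len(uv))]@T[:3,:3].T
    o=T[:3,3]; return (o+d*((z-o[2])/d[:,2])[:,None])[:,:2]
def w2px(f,p):
    K=f['intrinsics'];T=f['cam_to_world']; c=(np.atleast_2d(p)-T[:3,3])@T[:3,:3]
    return np.c_[K[0,2]+K[0,0]*c[:,0]/-c[:,2], K[1,2]+K[1,1]*c[:,1]/c[:,2]]
def rect(mask):
    c=max(cv2.findContours(mask.astype(np.uint8),0,1)[0],key=cv2.contourArea); return cv2.minAreaRect(c)
def where():
    s=sense(); m=R.from_quat(s['tool_rot']).as_matrix()
    return s,np.array(s['position']),m
def plan(x,y,z,yaw=None):
    """remaining move: yaw = world direction (deg) of tool y, modulo 180. shifts are valid BEFORE and AFTER the turn"""
    s,p,m=where(); a=np.degrees(np.arctan2(m[1,1],m[0,1]))
    d=np.array([x,y,z])-p; t=0
    if yaw is not None:
        t=(yaw-a+90)%180-90
    tilt=np.degrees(np.arccos(np.clip(-m[2,2],-1,1)))
    m2=R.from_euler('z',t,degrees=True).as_matrix()@m
    print('clk %.2f pos'%s['clock'],p.round(4),'yaw %.1f tilt %.2f q6 %.2f open %.4f'%(a,tilt,s['q'][5],s['opening']))
    print(' tool-z turn(rad) %.3f'%(-np.radians(t)),'dist %.3f'%np.linalg.norm(d),' shift before turn',(m.T@d).round(4),' after turn',(m2.T@d).round(4))
E
python3 - <<'E'
from h import *
f=grab_frame('top')
H={'head':.06,'pad':.004,'module0':.052,'engine':.08,'cover':.1,'strip_hole0':.03,'box0':.02,'tape':.022,'bottle':.1,'dish':.018}
for l,z in H.items():
    for d in masks_of('top',l)[:5]:
        if d['p']<.3: continue
        r=rect(d['pixels']); print(l,round(d['p'],2),d['bbox'],'rect',np.round(r[0]),np.round(r[1],1),round(r[2]),px2w(f,r[0],z).round(3))
for n,uv,z in [('strip corners',[(253,166),(381,178),(378,220),(249,207)],.03),('strip holes',[(273,188),(301,190),(328,193),(356,195)],.03),('headtop',[(137,212),(198,193),(217,252),(157,274)],.06),('button',[(203,275)],.06),('grip',[(156,214),(177,250)],.104),('pad',[(413,230),(477,212),(497,274),(434,295)],.004)]:
    w=px2w(f,uv,z);print(n,w.round(3).tolist(),w.mean(0).round(3))
E
```

```text
head 0.74 [139.9, 189.8, 84.9, 101.1] rect [184. 245.] [95.  73.1] 70 [[0.54  0.268]]
head 0.32 [265.9, 258.3, 22.8, 30.4] rect [275. 273.] [22.4 26.9] 11 [[0.483 0.076]]
pad 0.72 [411.8, 209.9, 85.3, 83.4] rect [455. 253.] [69.6 68.7] 72 [[ 0.524 -0.309]]
module0 0.85 [266.2, 258.9, 22.4, 29.9] rect [275. 273.] [22.4 26.9] 11 [[0.482 0.078]]
module0 0.8 [223.7, 272.6, 28.6, 26.9] rect [237. 286.] [23.5 27.3] 8 [[0.455 0.158]]
module0 0.6 [373.2, 264.3, 28.0, 28.2] rect [387. 276.] [22.1 26.2] 14 [[ 0.474 -0.156]]
module0 0.37 [159.2, 136.7, 42.7, 42.4] rect [179. 157.] [42.2 41.2] 76 [[0.729 0.283]]
engine 0.72 [300.0, 263.1, 29.9, 29.4] rect [314. 275.] [27.6 27.4] 76 [[ 0.477 -0.006]]
cover 0.85 [153.3, 210.6, 48.8, 49.6] rect [176. 233.] [48. 48.] 90 [[0.563 0.272]]
strip_hole0 0.63 [251.3, 163.5, 131.8, 58.4] rect [315. 192.] [129.8  43.5] 6 [[ 0.655 -0.005]]
box0 0.93 [349.5, 104.9, 45.1, 45.4] rect [370. 128.] [35.3 35.1] 38 [[ 0.796 -0.125]]
box0 0.92 [208.9, 325.3, 37.4, 40.6] rect [224. 344.] [36.9 37. ] 6 [[0.33 0.19]]
box0 0.91 [279.5, 121.3, 38.4, 35.3] rect [298. 138.] [36. 34.] 90 [[0.776 0.032]]
tape 0.85 [157.4, 138.0, 43.1, 38.7] rect [178. 157.] [41.7 38.9] 45 [[0.736 0.294]]
bottle 0.83 [418.7, 129.8, 22.2, 27.5] rect [429. 141.] [21.9 31.1] 45 [[ 0.745 -0.238]]
dish 0.78 [382.0, 324.8, 44.1, 40.6] rect [404. 344.] [40. 41.] 90 [[ 0.329 -0.196]]
strip corners [[0.713, 0.128], [0.685, -0.148], [0.594, -0.141], [0.624, 0.137]] [ 0.654 -0.006]
strip holes [[0.665, 0.085], [0.66, 0.024], [0.653, -0.034], [0.648, -0.094]] [ 0.656 -0.005]
headtop [[0.61, 0.368], [0.65, 0.239], [0.526, 0.198], [0.48, 0.324]] [0.566 0.282]
button [[0.478, 0.227]] [0.478 0.227]
grip [[0.601, 0.312], [0.528, 0.268]] [0.565 0.29 ]
pad [[0.574, -0.219], [0.613, -0.359], [0.478, -0.4], [0.433, -0.263]] [ 0.525 -0.31 ]
```

```bash
python3 -c "
from h import *
plan(.50,.25,.33,108.5)"
```

```text
clk 1.95 pos [0.1591 0.474  0.2313] yaw 71.4 tilt 0.00 q6 1.57 open 0.0854
 tool-z turn(rad) -0.647 dist 0.420  shift before turn [-0.3945 -0.1039 -0.0987]  after turn [-0.2522 -0.3206 -0.0987]
```

```bash
python3 -m crank '[[[0,0,-0.13,0,0,-0.02,-1],[0,0,-0.13,0,0,-0.02,-1],[0,0,-0.13,0,0,-0.02,-1],[0,0,-0.13,0,0,-0.02,-1],[0,0,-0.127,0,0,-0.019,-1]]]' 60
python3 -m crank '[[[0,0,0,-0.031,-0.039,0,-1],[0,0,0,-0.031,-0.039,0,-1],[0,0,0,-0.031,-0.039,0,-1],[0,0,0,-0.031,-0.039,0,-1],[0,0,0,-0.031,-0.039,0,-1],[0,0,0,-0.031,-0.039,0,-1],[0,0,0,-0.031,-0.039,0,-1],[0,0,0,-0.031,-0.039,0,-1]]]'
python3 - <<'E'
from h import *
plan(.5,.25,.33,108.5)
f=grab_frame('wrist'); cv2.imwrite('pics/w1.png',f['image']); print(f['cam_to_world'].round(3),f['intrinsics'].round(0))
for l,z in [('head',0),('release_top',.06),('cover_grip',.104),('cover',.0385)]:
    print(l,[(round(d['p'],2),np.round(d['location']),px2w(f,d['location'],z).round(4)) for d in tip_of('wrist',l)])
E
```

```text
clock: 2.45
position: [0.159, 0.4739, 0.3312]
tool_rot: [-0.164, 0.987, 0.0, 0.0]
wrist_force: [0.8, 0.7, -0.8]
opening: 0.0122
finger_force: 0.0
clock: 3.25
position: [0.4949, 0.2554, 0.3304]
tool_rot: [-0.161, 0.987, 0.0, 0.0]
wrist_force: [1.2, 1.7, 0.5]
opening: 0.0
finger_force: 0.0
clk 3.25 pos [0.4949 0.2554 0.3304] yaw 108.5 tilt 0.02 q6 0.15 open 0.0000
 tool-z turn(rad) 0.000 dist 0.007  shift before turn [-0.0032 -0.0067  0.0004]  after turn [-0.0032 -0.0067  0.0004]
[[-0.317 -0.906 -0.279  0.423]
 [ 0.948 -0.303 -0.093  0.233]
 [-0.001 -0.294  0.956  0.472]
 [ 0.     0.     0.     1.   ]] [[336.   0. 325.]
 [  0. 336. 238.]
 [  0.   0.   1.]]
head []
release_top [(0.66, array([312., 177.]), array([[0.4748, 0.233 ]]))]
cover_grip [(0.55, array([329., 267.]), array([[0.5628, 0.2842]]))]
cover [(0.57, array([326., 252.]), array([[0.5671, 0.2834]]))]
```

View pics/w1.png

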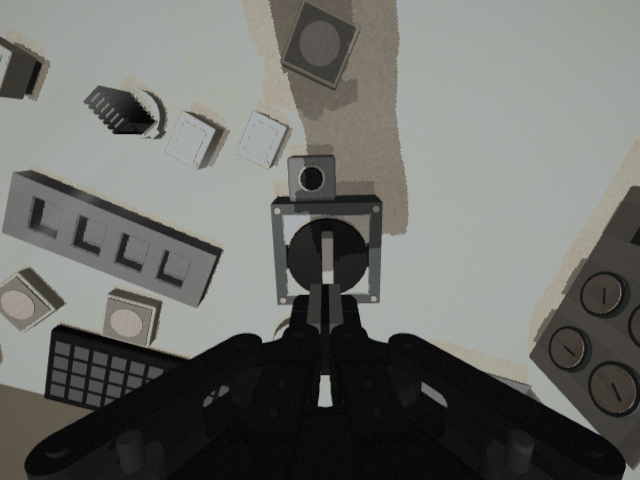

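The wrist view shows the head nearly square to the image. Its four screws are at (279,211), (374,210), (281,300) and (374,299), the button is at (312,178), and the grip bar runs from (327,232) downward.

```bash
python3 - <<'E'
from h import *
f=grab_frame('wrist')
w=px2w(f,[(279,211),(374,210),(281,300),(374,299)],.06);c=w.mean(0)
e=(w[0]-w[1])+(w[2]-w[3]); print(c.round(4),'head y dir',np.degrees(np.arctan2(e[1],e[0])), np.linalg.norm(w[0]-w[1]))
e=(w[2]-w[0])+(w[3]-w[1]); yaw=np.arctan2(e[1],e[0]); print('x dir',np.degrees(yaw))
b=px2w(f,[(312,178)],.06)[0]; print('btn',b, 'pred',c+np.array([[np.cos(yaw),-np.sin(yaw)],[np.sin(yaw),np.cos(yaw)]])@[-.1,-.018])
plan(*b,.075,108.5)
E
```

```text
[0.5648 0.2853] head y dir -70.87259651265167 0.11896012788021308
x dir 19.18509913602037
btn [0.47376709 0.23543668] pred [0.47624265 0.23541813]
clk 3.55 pos [0.4927 0.2574 0.3304] yaw 108.5 tilt 0.01 q6 0.16 open -0.0001
 tool-z turn(rad) 0.001 dist 0.257  shift before turn [ 0.025  -0.0149  0.2554]  after turn [ 0.0249 -0.0149  0.2554]
```

```bash
python3 -m crank '[[[0,0,0,0.0125,-0.0075,0.045,-1],[0,0,0,0.0125,-0.0075,0.045,-1],[0,0,0,0,0,0.045,-1],[0,0,0,0,0,0.045,-1],[0,0,0,0,0,0.045,-1],[0,0,0,0,0,0.03,-1],[0,0,0,0,0,0,-1]]]'
python3 -m crank '[[[0,0,0,0,0,0.01,-1],[0,0,0,0,0,0.007,-1],[0,0,0,0,0,0.005,-1],[0,0,0,0,0,0.004,-1],[0,0,0,0,0,0.0015,-1],[0,0,0,0,0,0,-1],[0,0,0,0,0,0,-1]]]'
```

```text
clock: 4.25
position: [0.4719, 0.2354, 0.0754]
tool_rot: [-0.162, 0.987, -0.001, -0.003]
wrist_force: [-0.3, -0.6, 0.1]
opening: 0.0
finger_force: 0.0
clock: 4.95
position: [0.4754, 0.2355, 0.0511]
tool_rot: [-0.161, 0.987, -0.0, 0.0]
wrist_force: [2.0, 1.7, 1.0]
opening: -0.0002
finger_force: 1.0
```

```bash
python3 -m crank '[[[0,0,0,0,0,0.003,-1],[0,0,0,0,0,0,-1],[0,0,0,0,0,0,-1]]]'; python3 -m crank '[[[0,0,0,0,0,0.002,-1],[0,0,0,0,0,0,-1],[0,0,0,0,0,0,-1]]]'
```

```text
clock: 5.25
position: [0.4754, 0.2355, 0.048]
tool_rot: [-0.161, 0.987, -0.0, 0.0]
wrist_force: [0.5, -0.5, 5.7]
opening: 0.0
finger_force: 2.9
clock: 5.55
position: [0.4756, 0.2356, 0.0477]
tool_rot: [-0.161, 0.987, 0.0, 0.001]
wrist_force: [-11.6, -5.3, 40.1]
opening: 0.0002
finger_force: 19.3
```

```bash
python3 -m crank '[[[0,0,0,0,0,-0.03,-1],[0,0,0,0,0,-0.04,0],[0,0,0,0,0,-0.04,0],[0,0,0,0,0,0,0]]]'; python3 -c "
from h import *
plan(.5648,.2853,.13,109)"
```

```text
clock: 5.95
position: [0.4773, 0.2365, 0.1606]
tool_rot: [-0.161, 0.987, 0.001, 0.003]
wrist_force: [-0.3, 0.4, -0.7]
opening: 0.0421
finger_force: 0.0
clk 5.95 pos [0.4773 0.2365 0.1606] yaw 108.5 tilt 0.38 q6 0.14 open 0.0421
 tool-z turn(rad) -0.009 dist 0.105  shift before turn [-0.0983  0.0185  0.0313]  after turn [-0.0984  0.0177  0.0313]
```

```bash
python3 -m crank '[[[0,0,-0.009,-0.04,0.008,0,0],[0,0,0,-0.04,0.008,0,0],[0,0,0,-0.018,0.002,0.03,0],[0,0,0,0,0,0,0],[0,0,0,0,0,0,0]]]'; python3 -c "
from h import *
plan(.5648,.2853,.078,109)
f=grab_frame('wrist');cv2.imwrite('pics/w2.png',f['image'])"
```

```text
clock: 6.45
position: [0.5614, 0.2838, 0.1248]
tool_rot: [-0.165, 0.986, -0.0, -0.001]
wrist_force: [-0.5, -0.2, 1.2]
opening: 0.0426
finger_force: 0.0
clk 6.45 pos [0.5614 0.2838 0.1248] yaw 109.0 tilt 0.15 q6 0.14 open 0.0426
 tool-z turn(rad) 0.000 dist 0.047  shift before turn [-0.0039  0.0004  0.0467]  after turn [-0.0039  0.0004  0.0467]
```

View pics/w2.png

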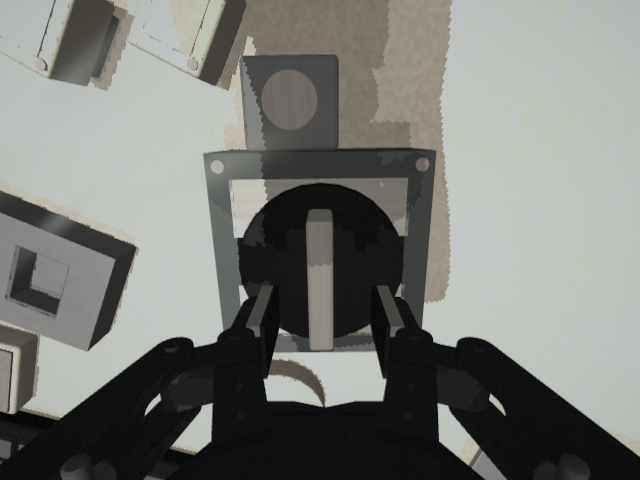

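The button is pressed flush, and the bar runs from (320,209) to (321,350) between the fingers. I'll check its centre.

```bash
python3 -c "
from h import *
f=grab_frame('wrist')
w=px2w(f,[(320,209),(321,350)],.104);print(w,w.mean(0)); print(w2px(f,[[.5648,.2853,.104]]),w2px(f,[where()[1]]))
plan(*w.mean(0),.078,109)"
```

```text
[[0.52402757 0.26981719]
 [0.60112538 0.29662757]] [0.56257648 0.28322238]
[[322.8698312  288.96725401]] [[321.97527782 303.80957076]]
clk 6.55 pos [0.5618 0.284  0.1266] yaw 109.0 tilt 0.02 q6 0.14 open 0.0431
 tool-z turn(rad) 0.000 dist 0.049  shift before turn [-0.0005 -0.001   0.0486]  after turn [-0.0005 -0.001   0.0486]
```

```bash
python3 -m crank '[[[0,0,0,0,-0.001,0.025,0],[0,0,0,0,0,0.023,0],[0,0,0,0,0,0,0],[0,0,0,0,0,0,-1],[0,0,0,0,0,0,-1],[0,0,0,0,0,0,-1],[0,0,0,0,0,0,-1]]]' 60; python3 -m crank '[[[0,0,-0.1,0,0,0,-1],[0,0,-0.1,0,0,0,-1],[0,0,-0.1,0,0,0,-1],[0,0,-0.1,0,0,0,-1],[0,0,0,0,0,0,-1]]]'
```

```text
clock: 7.25
position: [0.5633, 0.2835, 0.08]
tool_rot: [-0.165, 0.986, 0.0, 0.001]
wrist_force: [-1.6, -3.2, 6.9]
opening: 0.0129
finger_force: 59.8
clock: 7.75
position: [0.564, 0.2828, 0.08]
tool_rot: [-0.359, 0.933, -0.001, 0.002]
wrist_force: [1.7, -7.1, 8.0]
opening: 0.013
finger_force: 59.9
```

```bash
python3 -m crank '[[[0,0,-0.13,0,0,0,-1],[0,0,-0.13,0,0,0,-1],[0,0,-0.13,0,0,0,-1],[0,0,-0.13,0,0,0,-1],[0,0,-0.13,0,0,0,-1],[0,0,-0.13,0,0,0,-1],[0,0,-0.13,0,0,0,-1],[0,0,0,0,0,0,-1]]]';python3 -m crank '[[[0,0,-0.13,0,0,0,-1],[0,0,-0.1,0,0,0,-1],[0,0,0,0,0,0,-1],[0,0,0,0,0,0,-1]]]'; python3 -c "
from h import *
plan(.565,.285,.078,19.2)"
```

```text
clock: 8.55
position: [0.5653, 0.2822, 0.0805]
tool_rot: [0.733, -0.68, 0.003, -0.002]
wrist_force: [9.9, -13.1, 7.3]
opening: 0.0131
finger_force: 59.8
clock: 8.95
position: [0.5656, 0.2822, 0.0806]
tool_rot: [0.805, -0.594, 0.003, -0.001]
wrist_force: [11.8, -12.6, 6.5]
opening: 0.0126
finger_force: 59.7
clk 8.95 pos [0.5656 0.2822 0.0806] yaw -162.8 tilt 0.40 q6 -1.41 open 0.0126
 tool-z turn(rad) -0.035 dist 0.004  shift before turn [-0.0029 -0.0002  0.0026]  after turn [-0.0029 -0.0003  0.0026]
```

```bash
python3 -m crank '[[[0,0,-0.015,0.0015,-0.0005,0,-1],[0,0,0,0,0,-0.01,-1],[0,0,0,0,0,-0.02,-1],[0,0,0,0,0,-0.03,-1],[0,0,0,0,0,-0.04,-1],[0,0,0,0,0,-0.04,-1],[0,0,0,0,0,-0.04,-1],[0,0,0,0,0,0,-1]]]'; python3 -c "
from h import *
plan(.525,-.31,.26,19)
f=grab_frame('wrist');cv2.imwrite('pics/w3.png',f['image'])"
```

```text
clock: 9.75
position: [0.5651, 0.2828, 0.2647]
tool_rot: [0.81, -0.587, 0.002, -0.004]
wrist_force: [0.1, 1.1, -3.5]
opening: 0.0128
finger_force: 60.0
clk 9.75 pos [0.5651 0.2828 0.2647] yaw -161.9 tilt 0.54 q6 -1.42 open 0.0128
 tool-z turn(rad) -0.015 dist 0.594  shift before turn [0.551  0.2226 0.0019]  after turn [0.5475 0.2309 0.0018]
```

View pics/w3.png

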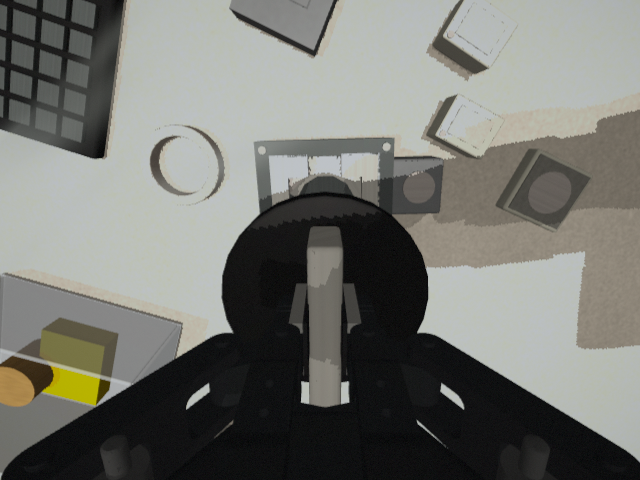

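The cover is off and held; the head is open. Next, carry it to the mat.

```bash
python3 -m crank '[[[0,0,0,0.046,0.0186,0,-1],[0,0,0,0.046,0.0186,0,-1],[0,0,0,0.046,0.0186,0,-1],[0,0,0,0.046,0.0186,0,-1],[0,0,0,0.046,0.0186,0,-1],[0,0,0,0.046,0.0186,0,-1]]]'; python3 -m crank '[[[0,0,0,0.046,0.0186,0,-1],[0,0,0,0.046,0.0186,0,-1],[0,0,0,0.046,0.0186,0,-1],[0,0,0,0.046,0.0186,0,-1],[0,0,0,0.046,0.0186,0,-1],[0,0,0,0.046,0.0186,0,-1],[0,0,0,0,0,0,-1]]]';python3 - <<'E'
from h import *
f=grab_frame('wrist')
for d in tip_of('wrist','pad')[:2]: print(d['p'],px2w(f,d['location'],0))
f=grab_frame('top')
m=[d for d in masks_of('top','pad')]
for d in m[:2]: print(d['p'],rect(d['pixels']))
plan(.525,-.31,.055,19)
E
```

```text
clock: 10.4
position: [0.5422, -0.0168, 0.2571]
tool_rot: [0.81, -0.587, -0.0, 0.0]
wrist_force: [0.8, -1.2, -2.9]
opening: 0.013
finger_force: 60.3
clock: 11.1
position: [0.5213, -0.3171, 0.256]
tool_rot: [0.808, -0.589, -0.001, 0.001]
wrist_force: [0.9, 2.0, -3.3]
opening: 0.0131
finger_force: 60.3
0.6 [[ 0.52626897 -0.30934633]]
0.28 [[ 0.46417856 -0.14148492]]
0.59 ((455.06390380859375, 252.69960021972656), (68.49832916259766, 67.88878631591797), 72.25532531738281)
0.51 ((183.90000915527344, 244.6999969482422), (94.86832427978516, 72.09992218017578), 71.56504821777344)
clk 11.30 pos [ 0.5229 -0.3112  0.2574] yaw -161.8 tilt 0.06 q6 -2.42 open 0.0126
 tool-z turn(rad) -0.015 dist 0.202  shift before turn [-0.0003 -0.0024  0.2024]  after turn [-2.000e-04 -2.400e-03  2.024e-01]
```

```bash
python3 -m crank '[[[0,0,0,0,-0.0024,0.045,-1],[0,0,0,0,0,0.045,-1],[0,0,0,0,0,0.045,-1],[0,0,0,0,0,0.045,-1],[0,0,0,0,0,0.02,-1],[0,0,0,0,0,0,-1],[0,0,0,0,0,0,-1]]]'; python3 -m crank '[[[0,0,0,0,0,0.004,-1],[0,0,0,0,0,0.004,-1],[0,0,0,0,0,0.002,-1],[0,0,0,0,0,0,-1],[0,0,0,0,0,0,-1]]]'
```

```text
clock: 12.0
position: [0.5259, -0.3105, 0.0589]
tool_rot: [0.81, -0.586, 0.0, -0.0]
wrist_force: [0.1, -1.1, -3.2]
opening: 0.013
finger_force: 60.2
clock: 12.5
position: [0.5254, -0.3114, 0.0481]
tool_rot: [0.81, -0.587, 0.0, -0.0]
wrist_force: [0.3, 0.1, -2.8]
opening: 0.013
finger_force: 60.3
```

```bash
python3 -m crank '[[[0,0,0,0,0,0.0015,-1],[0,0,0,0,0,0.0005,-1],[0,0,0,0,0,0,-1],[0,0,0,0,0,0,-1]]]'
```

```text
clock: 12.9
position: [0.5253, -0.3113, 0.0459]
tool_rot: [0.81, -0.587, -0.0, 0.0]
wrist_force: [0.1, -0.3, -3.3]
opening: 0.0126
finger_force: 60.3
```

```bash
python3 -m crank '[[[0,0,0,0,0,0.001,-1],[0,0,0,0,0,0,-1],[0,0,0,0,0,0,-1]]]';  python3 -m crank '[[[0,0,0,0,0,0.001,-1],[0,0,0,0,0,0,-1],[0,0,0,0,0,0,-1]]]'
```

```text
clock: 13.2
position: [0.5255, -0.3115, 0.0455]
tool_rot: [0.81, -0.587, 0.0, 0.0]
wrist_force: [-1.6, 1.6, 5.7]
opening: 0.0128
finger_force: 61.5
clock: 13.5
position: [0.5255, -0.3115, 0.0455]
tool_rot: [0.81, -0.587, 0.001, 0.0]
wrist_force: [-7.8, 3.6, 21.1]
opening: 0.0131
finger_force: 63.7
```

```bash
python3 -m crank '[[[0,0,0,0,0,-0.001,-1],[0,0,0,0,0,0,0],[0,0,0,0,0,0,0],[0,0,0,0,0,0,0],[0,0,0,0,0,-0.03,0],[0,0,0,0,0,-0.05,0],[0,0,0,0,0,-0.05,0],[0,0,0,0,0,-0.05,0]]]';python3 - <<'E'
from h import *
f=grab_frame('wrist');cv2.imwrite('pics/w4.png',f['image'])
plan(.477,-.02,.26,90)
E
```

```text
clock: 14.3
position: [0.525, -0.3111, 0.2269]
tool_rot: [0.81, -0.587, 0.0, -0.0]
wrist_force: [1.8, -0.3, 0.7]
opening: 0.0425
finger_force: 0.0
clk 14.35 pos [ 0.5269 -0.3122  0.2355] yaw -161.9 tilt 0.55 q6 -2.42 open 0.0427
 tool-z turn(rad) -1.254 dist 0.297  shift before turn [-0.293  -0.0436 -0.0263]  after turn [-0.0497 -0.2923 -0.023 ]
```

View pics/w4.png

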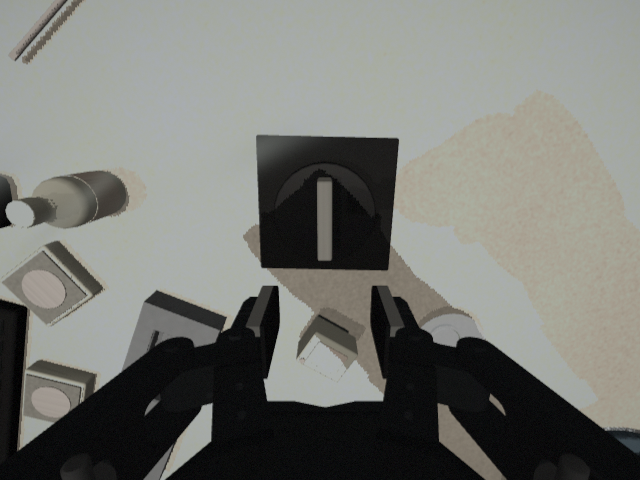

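The cover stands centred on the mat, spanning (257–398, 135–270). Next, turn clockwise and view the engine.

```bash
python3 -m crank '[[[0,0,0.13,0,0,-0.01,0.3],[0,0,0.13,0,0,-0.01,0.3],[0,0,0.13,0,0,0,0.3],[0,0,0.13,0,0,0,0.3],[0,0,0.13,0,0,0,0.3],[0,0,0.13,0,0,0,0.3],[0,0,0.13,0,0,0,0.3],[0,0,0.13,0,0,0,0.3]]]';python3 -m crank '[[[0,0,0.13,0,0,0,0.3],[0,0,0.13,0,0,0,0.3],[0,0,0.13,0,0,0,0.3],[0,0,0.13,0,0,0,0.3],[0,0,0.13,0,0,0,0.3],[0,0,0.13,0,0,0,0.3],[0,0,0.06,0,0,0,0.3],[0,0,0,0,0,0,0.3]]]';python3 - <<'E'
from h import *
plan(.477,-.006,.26,90)
E
```

```text
clock: 15.15
position: [0.5254, -0.3113, 0.2447]
tool_rot: [-0.409, 0.913, 0.0, -0.0]
wrist_force: [1.0, 0.3, 0.2]
opening: 0.0555
finger_force: 0.0
clock: 15.95
position: [0.5254, -0.3113, 0.2447]
tool_rot: [-0.003, 1.0, 0.0, -0.0]
wrist_force: [-0.6, 0.5, 1.3]
opening: 0.0562
finger_force: 0.0
clk 15.95 pos [ 0.5254 -0.3113  0.2447] yaw 90.4 tilt 0.01 q6 -0.54 open 0.0562
 tool-z turn(rad) 0.006 dist 0.309  shift before turn [ 0.0465  0.3056 -0.0152]  after turn [ 0.0484  0.3053 -0.0152]
```

```bash
python3 -m crank '[[[0,0,0,0.006,0.044,0,0.3],[0,0,0,0.006,0.044,0,0.3],[0,0,0,0.006,0.044,0,0.3],[0,0,0,0.006,0.044,0,0.3],[0,0,0,0.006,0.044,0,0.3],[0,0,0,0.006,0.044,0,0.3],[0,0,0,0.006,0.042,-0.01,0.3],[0,0,0,0,0,0,0.3]]]';python3 - <<'E'
from h import *
plan(.477,-.006,.26,90)
f=grab_frame('wrist');cv2.imwrite('pics/w5.png',f['image'])
for l,z in [('engine',0),('module0',0),('strip_hole0',.03)]:
    print(l,[(round(d['p'],2),np.round(d['location']),px2w(f,d['location'],z).round(4)) for d in tip_of('wrist',l) if d['p']>.3])
E
```

```text
clock: 16.75
position: [0.4808, -0.0017, 0.2561]
tool_rot: [-0.007, 1.0, 0.0, 0.001]
wrist_force: [-0.3, -0.6, 0.4]
opening: 0.0556
finger_force: 0.0
clk 16.75 pos [ 0.4808 -0.0017  0.2561] yaw 90.8 tilt 0.11 q6 -0.02 open 0.0556
 tool-z turn(rad) 0.014 dist 0.007  shift before turn [ 0.0039 -0.0043 -0.0039]  after turn [ 0.0038 -0.0043 -0.0039]
engine [(0.96, array([326., 197.]), array([[0.4768, 0.0008]])), (0.67, array([462., 180.]), array([[0.4548, 0.1606]]))]
module0 [(0.92, array([463., 180.]), array([[0.4544, 0.1623]])), (0.72, array([391., 203.]), array([[0.4828, 0.0789]])), (0.71, array([192., 190.]), array([[ 0.4701, -0.1587]]))]
strip_hole0 [(0.98, array([344., 342.]), array([[0.657, 0.026]])), (0.89, array([248., 330.]), array([[ 0.6411, -0.0946]])), (0.73, array([298., 338.]), array([[ 0.6511, -0.0324]])), (0.7, array([390., 349.]), array([[0.6654, 0.086 ]])), (0.61, array([506.,  64.]), array([[0.3362, 0.1768]]))]
```

View pics/w5.png

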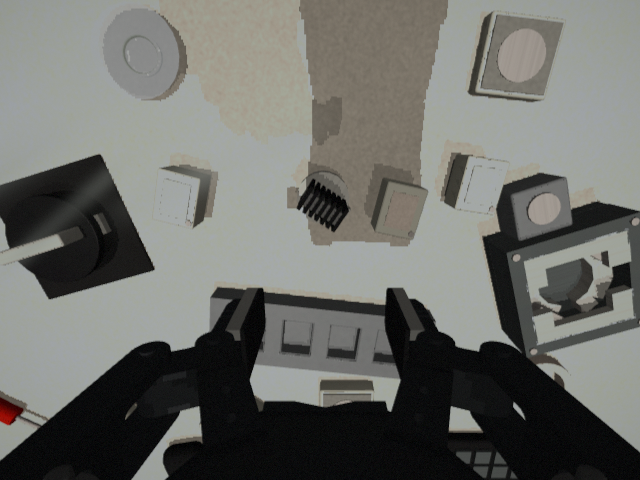

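The engine is at (325,200), the modules are at (180,197), (400,208) and (476,184), and the strip sockets are in row ~340. I'll zoom in on the engine.

```bash
python3 -c "
import cv2
a=cv2.imread('pics/w5.png')[150:250,270:440];cv2.imwrite('pics/w5c.png',cv2.resize(a,None,fx=4.5,fy=4.5,interpolation=cv2.INTER_CUBIC))"
```

```text
(no output)
```

View pics/w5c.png

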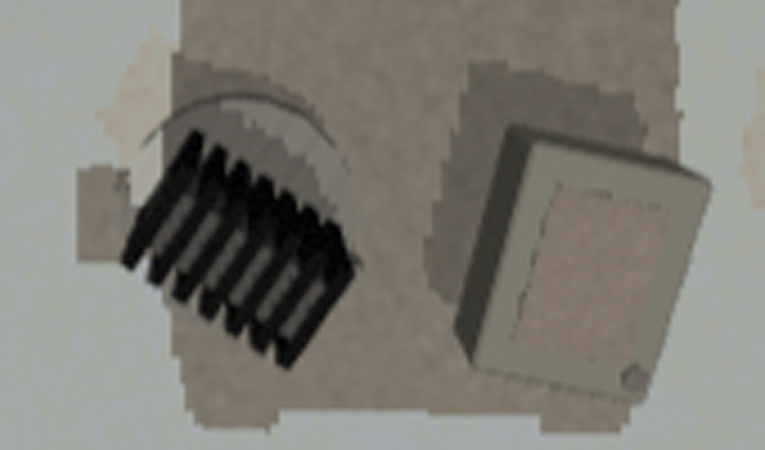

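```bash
python3 -m crank '[[[0,0,0,-0.03,0,0.04,0.3],[0,0,0,-0.03,0,0.04,0.3],[0,0,0,0,0,0.03,0.3],[0,0,0,0,0,0,0.3],[0,0,0,0,0,0,0.3]]]';python3 - <<'E'
from h import *
plan(.477,-.00,.16,90)
f=grab_frame('wrist');cv2.imwrite('pics/w6.png',f['image'])
T=f['cam_to_world'];print(T[:3,3])
for l,z in [('engine',0),('module0',0),('strip_hole0',.03)]:
    print(l,[(round(d['p'],2),np.round(d['location']),px2w(f,d['location'],z).round(4)) for d in tip_of('wrist',l) if d['p']>.3])
u=w2px(f,[[.477,0,.04]])[0].astype(int);print(u)
c=f['image'][max(u[1]-75,0):u[1]+75,max(u[0]-100,0):u[0]+100];print(max(u[1]-75,0),max(u[0]-100,0));cv2.imwrite('pics/w6c.png',cv2.resize(c,None,fx=4,fy=4,interpolation=cv2.INTER_CUBIC))
E
```

```text
clock: 17.45
position: [0.5408, -0.0061, 0.1454]
tool_rot: [-0.003, 1.0, -0.0, -0.0]
wrist_force: [-0.6, 0.4, -0.3]
opening: 0.0555
finger_force: 0.0
clk 17.45 pos [ 0.5408 -0.0061  0.1454] yaw 90.4 tilt 0.05 q6 -0.02 open 0.0555
 tool-z turn(rad) 0.006 dist 0.066  shift before turn [ 0.0638  0.0065 -0.0146]  after turn [ 0.0639  0.0061 -0.0146]
[ 0.4652056  -0.00525556  0.28728206]
engine [(0.96, array([329., 148.]), array([[ 0.4752, -0.0021]]))]
module0 [(0.95, array([137., 142.]), array([[ 0.4714, -0.1598]])), (0.59, array([429., 153.]), array([[0.4793, 0.0812]])), (0.59, array([530., 121.]), array([[0.4533, 0.16  ]]))]
strip_hole0 [(0.82, array([360., 357.]), array([[0.6558, 0.027 ]])), (0.74, array([293., 352.]), array([[ 0.6513, -0.0329]]))]
[332 152]
77 232
```

View pics/w6c.png

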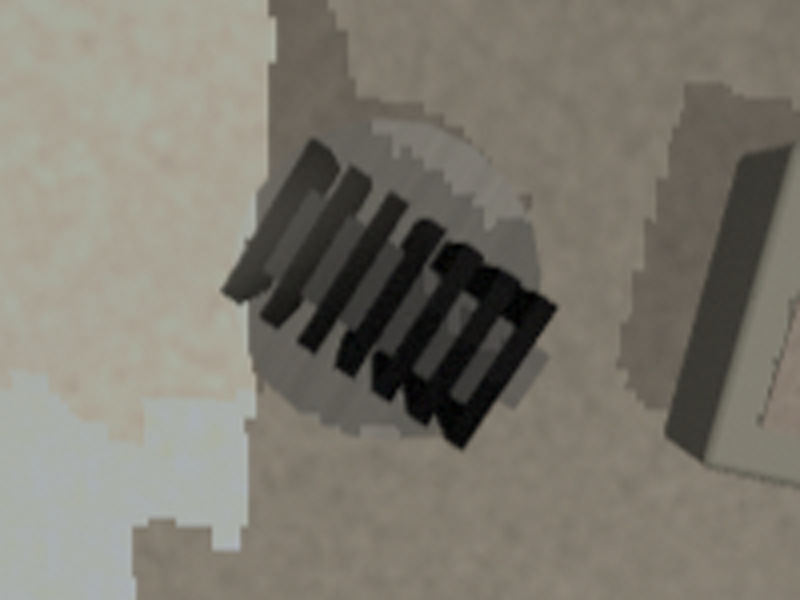

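The key tab shows at crop (530,375), lower right. The fin-top corners are (315,140), (225,292), (462,447) and (555,305).

```bash
python3 - <<'E'
from h import *
f=grab_frame('wrist')
c=np.array([(315,140),(225,292),(462,447),(555,305)])/4+[232,77]
w=px2w(f,c,.08);m=w.mean(0)
print(w.round(4),m, [np.linalg.norm(w[i]-w[(i+1)%4]).round(4) for i in range(4)])
x=w[2]-w[1]+w[3]-w[0]; a=np.degrees(np.arctan2(x[1],x[0]));y=w[0]-w[1]+w[3]-w[2];print('engine yaw',a,'y-90',np.degrees(np.arctan2(y[1],y[0])))
t=px2w(f,np.array([(530,375)])/4+[232,77],.02)[0];print('tab',t,np.degrees(np.arctan2(*(t-m)[::-1])))
plan(*m,.16,a+90)
E
```

```text
[[ 0.4538 -0.013 ]
 [ 0.4753 -0.0267]
 [ 0.4983  0.0096]
 [ 0.4768  0.023 ]] [ 0.47604999 -0.00179496] [np.float64(0.0255), np.float64(0.043), np.float64(0.0254), np.float64(0.0428)]
engine yaw 57.42774910384869 y-90 147.81171461304666
tab [0.49343829 0.02665316] 58.56552636025819
clk 17.70 pos [ 0.5418 -0.0053  0.1465] yaw 90.4 tilt 0.14 q6 -0.02 open 0.0558
 tool-z turn(rad) -0.995 dist 0.067  shift before turn [ 0.0657  0.004  -0.0137]  after turn [ 0.0324  0.0573 -0.0136]
```

```bash
python3 -m crank '[[[0,0,-0.142,0,0,0,0.3],[0,0,-0.142,0,0,0,0.3],[0,0,-0.142,0,0,0,0.3],[0,0,-0.142,0,0,0,0.3],[0,0,-0.142,0,0,0,0.3],[0,0,-0.142,0,0,0,0.3],[0,0,-0.143,0,0,0,0.3]]]';python3 -m crank '[[[0,0,0,0.016,0.029,0,0.3],[0,0,0,0.0164,0.0284,0,0.3],[0,0,0,0,0,0,0.3],[0,0,0,0,0,0,0.3]]]'; python3 -c "
from h import *
plan(.476,-.0018,.048,147.6)"
```

```text
clock: 18.4
position: [0.5415, -0.0051, 0.1459]
tool_rot: [-0.483, 0.876, -0.0, 0.001]
wrist_force: [-0.9, 0.5, 0.1]
opening: 0.055
finger_force: 0.0
clock: 18.8
position: [0.4756, -0.0015, 0.146]
tool_rot: [-0.48, 0.877, -0.001, 0.001]
wrist_force: [-0.2, 0.7, 0.1]
opening: 0.0555
finger_force: 0.0
clk 18.80 pos [ 0.4756 -0.0015  0.146 ] yaw 147.4 tilt 0.12 q6 -1.01 open 0.0555
 tool-z turn(rad) -0.003 dist 0.098  shift before turn [ 0.0001 -0.0003  0.098 ]  after turn [ 0.0001 -0.0003  0.098 ]
```

```bash
python3 -m crank '[[[0,0,0,0,0,0.04,0.3],[0,0,0,0,0,0.035,0.3],[0,0,0,0,0,0.023,0.3],[0,0,0,0,0,0,0.3],[0,0,0,0,0,0,-1],[0,0,0,0,0,0,-1],[0,0,0,0,0,0,-1],[0,0,0,0,0,0,-1]]]' 50; python3 -m crank '[[[0,0,0,0,0,-0.04,-1],[0,0,0,0,0,-0.04,-1],[0,0,0,0,0,-0.04,-1],[0,0,0,0,0,-0.03,-1],[0,0,0,0,0,0,-1]]]'; python3 -c "
from h import *
plan(.5655,.2825,.21,109)"
```

```text
clock: 19.6
position: [0.4769, -0.0016, 0.0486]
tool_rot: [-0.48, 0.877, -0.001, 0.001]
wrist_force: [0.0, -1.2, 8.1]
opening: 0.0254
finger_force: 50.5
clock: 20.1
position: [0.4775, -0.0016, 0.2016]
tool_rot: [-0.48, 0.877, -0.002, 0.003]
wrist_force: [-0.0, -0.1, -3.3]
opening: 0.0255
finger_force: 51.1
clk 20.10 pos [ 0.4775 -0.0016  0.2016] yaw 147.4 tilt 0.42 q6 -1.01 open 0.0255
 tool-z turn(rad) 0.671 dist 0.297  shift before turn [-0.2868  0.0788 -0.0078]  after turn [-0.1757  0.2399 -0.0092]
```

```bash
python3 -m crank '[[[0,0,0.134,0,0,0,-1],[0,0,0.134,0,0,0,-1],[0,0,0.134,0,0,0,-1],[0,0,0.134,0,0,0,-1],[0,0,0.134,0,0,0,-1]]]';python3 -m crank '[[[0,0,0,-0.025,0.034,0,-1],[0,0,0,-0.025,0.034,0,-1],[0,0,0,-0.025,0.034,0,-1],[0,0,0,-0.025,0.034,0,-1],[0,0,0,-0.025,0.034,0,-1],[0,0,0,-0.025,0.034,0,-1],[0,0,0,-0.025,0.034,0,-1],[0,0,0,0,0,0,-1]]]';python3 - <<'E'
from h import *
plan(.565,.2838,.21,109.1)
f=grab_frame('wrist');cv2.imwrite('pics/w7.png',f['image'])
E
```

```text
clock: 20.6
position: [0.4751, -0.0016, 0.1965]
tool_rot: [-0.163, 0.987, 0.0, -0.0]
wrist_force: [-0.3, -0.3, -2.6]
opening: 0.0254
finger_force: 51.0
clock: 21.4
position: [0.5633, 0.2848, 0.1951]
tool_rot: [-0.167, 0.986, 0.0, -0.001]
wrist_force: [-1.0, -0.7, -4.0]
opening: 0.025
finger_force: 51.4
clk 21.40 pos [0.5633 0.2848 0.1951] yaw 109.2 tilt 0.07 q6 0.13 open 0.0250
 tool-z turn(rad) 0.002 dist 0.015  shift before turn [-0.0013 -0.0015 -0.0149]  after turn [-0.0013 -0.0015 -0.0149]
```

View pics/w7.png

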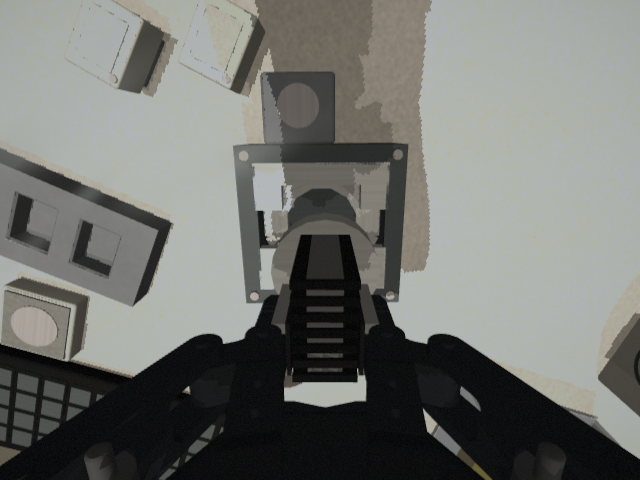

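The head screws are at (242,155), (398,155), (254,296) and (391,295), and the engine hangs centred at column ~323.

```bash
python3 - <<'E'
from h import *
f=grab_frame('wrist')
w=px2w(f,[(242,155),(398,155),(254,296),(391,295)],.06);c=w.mean(0);print(w.round(4),c)
e=(w[1]-w[0])+(w[3]-w[2]);print(np.degrees(np.arctan2(e[1],e[0])))
e=(w[2]-w[0])+(w[3]-w[1]);print(np.degrees(np.arctan2(e[1],e[0])))
plan(.565,.2840,.12,109.1)
E
```

```text
[[0.5277 0.2013]
 [0.4865 0.3196]
 [0.6451 0.2441]
 [0.6031 0.3617]] [0.56561962 0.28167696]
109.4115040579333
19.971108998904388
clk 21.50 pos [0.5628 0.2811 0.1958] yaw 109.1 tilt 0.08 q6 0.13 open 0.0257
 tool-z turn(rad) 0.000 dist 0.076  shift before turn [-0.0031  0.0021  0.0758]  after turn [-0.0031  0.0021  0.0758]
```

```bash
python3 -m crank '[[[0,0,-0.002,-0.003,0.0015,0.03,-1],[0,0,0,0,0,0.03,-1],[0,0,0,0,0,0.016,-1],[0,0,0,0,0,0,-1],[0,0,0,0,0,0,-1]]]';python3 -m crank '[[[0,0,0,0,0,0.01,-1],[0,0,0,0,0,0.01,-1],[0,0,0,0,0,0.01,-1],[0,0,0,0,0,0,-1],[0,0,0,0,0,0,-1]]]'; python3 -c "
from h import *
plan(.565,.2835,.09,109.2)"
```

```text
clock: 22.0
position: [0.5655, 0.2821, 0.1217]
tool_rot: [-0.166, 0.986, -0.0, 0.0]
wrist_force: [-0.1, 0.4, -2.1]
opening: 0.0256
finger_force: 51.2
clock: 22.5
position: [0.5653, 0.2828, 0.0906]
tool_rot: [-0.166, 0.986, -0.0, -0.0]
wrist_force: [-0.2, -0.4, -3.1]
opening: 0.0251
finger_force: 51.4
clk 22.50 pos [0.5653 0.2828 0.0906] yaw 109.2 tilt 0.04 q6 0.13 open 0.0251
 tool-z turn(rad) -0.001 dist 0.001  shift before turn [0.0001 0.0007 0.0006]  after turn [0.0001 0.0007 0.0006]
```

Through the throat without touching it. Lowering into the seat.

```bash
python3 -m crank '[[[0,0,0,0,0.0005,0.004,-1],[0,0,0,0,0,0.004,-1],[0,0,0,0,0,0.003,-1],[0,0,0,0,0,0,-1],[0,0,0,0,0,0,-1]]]'
```

```text
clock: 23.0
position: [0.5664, 0.2837, 0.0802]
tool_rot: [-0.166, 0.986, 0.0, 0.001]
wrist_force: [6.6, 0.8, -3.7]
opening: 0.0253
finger_force: 51.3
```

```bash
python3 -m crank '[[[0,0,0,0,0,0.003,-1],[0,0,0,0,0,0.003,-1],[0,0,0,0,0,0.003,-1],[0,0,0,0,0,0,-1],[0,0,0,0,0,0,-1]]]'
```

```text
clock: 23.5
position: [0.5667, 0.2837, 0.0712]
tool_rot: [-0.166, 0.986, 0.0, 0.001]
wrist_force: [6.6, 1.7, -4.9]
opening: 0.025
finger_force: 51.3
```

```bash
python3 -m crank '[[[0,0,0,-0.0008,0,0.002,-1],[0,0,0,0,0,0.002,-1],[0,0,0,0,0,0.001,-1],[0,0,0,0,0,0,-1],[0,0,0,0,0,0,-1]]]'; python3 -m crank '[[[0,0,0,0,0,0.001,-1],[0,0,0,0,0,0,-1],[0,0,0,0,0,0,-1]]]'
```

```text
clock: 24.0
position: [0.5671, 0.2839, 0.0667]
tool_rot: [-0.166, 0.986, 0.0, 0.001]
wrist_force: [5.1, -0.1, 6.1]
opening: 0.0256
finger_force: 52.5
clock: 24.3
position: [0.5673, 0.284, 0.0665]
tool_rot: [-0.166, 0.986, 0.0, 0.002]
wrist_force: [1.0, -1.1, 17.1]
opening: 0.0253
finger_force: 54.1
```

```bash
python3 -m crank '[[[0,0,0,0,0,-0.0007,-1],[0,0,0,0,0,0,0.2],[0,0,0,0,0,0,0.2],[0,0,0,0,0,0,0.2],[0,0,0,0,0,-0.04,0.2],[0,0,0,0,0,-0.05,0.2],[0,0,0,0,0,-0.05,1],[0,0,0,0,0,-0.02,1]]]';python3 - <<'E'
from h import *
f=grab_frame('wrist');cv2.imwrite('pics/w8.png',f['image'])
for d in tip_of('wrist','engine')[:2]: print('eng',d['p'],d['location'],px2w(f,d['location'],.018),w2px(f,[[.5665,.284,.018]]))
f=grab_frame('top')
for d in tip_of('top','module0'): print(round(d['p'],2),px2w(f,d['location'],0).round(3))
plan(.48,.08,.25,90)
E
```

```text
clock: 25.1
position: [0.567, 0.2842, 0.2305]
tool_rot: [-0.166, 0.986, 0.001, 0.003]
wrist_force: [0.6, -0.3, -0.2]
opening: 0.0783
finger_force: 0.0
eng 0.95 [328.1, 205.3] [[0.56342872 0.28824089]] [[323.42449093 206.68524853]]
0.94 [[ 0.467 -0.158]]
0.79 [[0.455 0.16 ]]
0.67 [[0.48  0.068]]
clk 25.30 pos [0.566  0.2837 0.225 ] yaw 109.2 tilt 0.02 q6 0.13 open 0.0858
 tool-z turn(rad) 0.334 dist 0.223  shift before turn [ 0.1481 -0.1642 -0.0249]  after turn [ 0.0861 -0.2037 -0.0249]
```

View pics/w8.png

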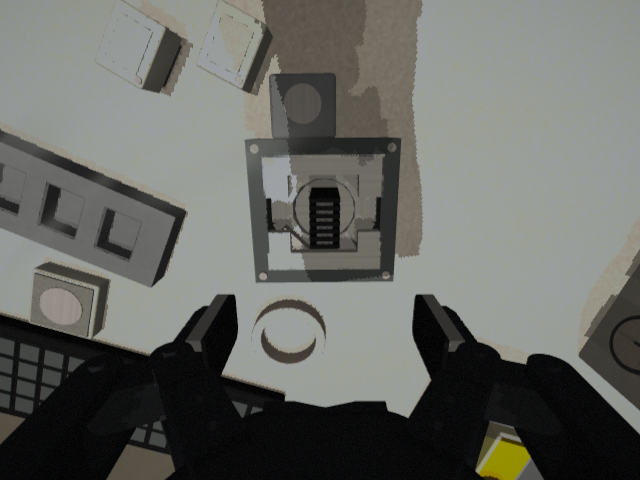

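The engine is home in the seat, with the sink centred at (325,217) inside the head. Next come the modules.

```bash
python3 -m crank '[[[0,0,-0.14,0.012,-0.02,0,1],[0,0,-0.14,0,0,0,1],[0,0,-0.14,0,0,0,1],[0,0,-0.14,0,0,0,1],[0,0,-0.14,0,0,0,1],[0,0,-0.14,0,0,0,1],[0,0,-0.14,0,0,0,1],[0,0,-0.08,0,0,0,1]]]'; python3 -c "
from h import *
plan(.50,.14,.2,170)"
```

```text
clock: 26.1
position: [0.5606, 0.2605, 0.2236]
tool_rot: [-0.644, 0.765, 0.0, -0.001]
wrist_force: [0.5, 0.2, 0.3]
opening: 0.0853
finger_force: 0.0
clk 26.10 pos [0.5606 0.2605 0.2236] yaw 170.2 tilt 0.18 q6 -0.96 open 0.0853
 tool-z turn(rad) 0.004 dist 0.137  shift before turn [0.129  0.0391 0.0239]  after turn [0.1291 0.0387 0.0239]
```

```bash
cat > look.py <<'E'
from h import *
def modrects(f,cam='wrist',zt=.052):
    out=[]
    for d in masks_of(cam,'module0'):
        if d['p']<.35: continue
        b=cv2.boxPoints(rect(d['pixels'])); w=px2w(f,b,zt); e1=w[1]-w[0]; e2=w[2]-w[1]
        if np.linalg.norm(e1)<np.linalg.norm(e2): e1,e2=e2,e1
        print('module p%.2f'%d['p'],'c',w.mean(0).round(4),'size',np.linalg.norm(e1).round(4),np.linalg.norm(e2).round(4),'long yaw %.1f'%(np.degrees(np.arctan2(e1[1],e1[0]))%180),'px',b.mean(0).round())
def holes(f,cam='wrist'):
    for d in tip_of(cam,'strip_hole0'):
        if d['p']>.4: print('hole %.2f'%d['p'],d['location'],px2w(f,d['location'],.03).round(4))
E
python3 -m crank '[[[0,0,0,0.043,0.013,0.008,1],[0,0,0,0.043,0.013,0.008,1],[0,0,0,0.043,0.013,0.008,1],[0,0,0,0,0,0,1],[0,0,0,0,0,0,1]]]'; python3 - <<'E'
from look import *
plan(.50,.14,.2,170)
f=grab_frame('wrist');cv2.imwrite('pics/w9.png',f['image']);print(f['cam_to_world'][:3,3])
modrects(f);holes(f)
for d in tip_of('wrist','module0'): print(d['p'],px2w(f,d['location'],0))
E
```

```text
clock: 26.6
position: [0.4993, 0.1399, 0.2005]
tool_rot: [-0.641, 0.767, 0.0, -0.001]
wrist_force: [-0.1, -0.8, 1.8]
opening: 0.0858
finger_force: 0.0
clk 26.60 pos [0.4993 0.1399 0.2005] yaw 169.8 tilt 0.11 q6 -1.12 open 0.0858
 tool-z turn(rad) -0.003 dist 0.001  shift before turn [-0.0003 -0.0007  0.0005]  after turn [-0.0003 -0.0007  0.0005]
[0.48562351 0.06726676 0.34235847]
module p0.77 c [0.481  0.0798] size 0.054 0.0438 long yaw 169.8 px [332. 149.]
module p0.67 c [0.4537 0.1567] size 0.0564 0.0503 long yaw 172.1 px [377. 230.]
hole 0.94 [136.8, 190.4] [[0.6658 0.0847]]
hole 0.92 [122.1, 122.2] [[0.6582 0.025 ]]
hole 0.88 [102.6, 46.2] [[ 0.6532 -0.0345]]
0.96 [[0.45296136 0.16153765]]
0.79 [[0.48206375 0.0822357 ]]
```

View pics/w9.png

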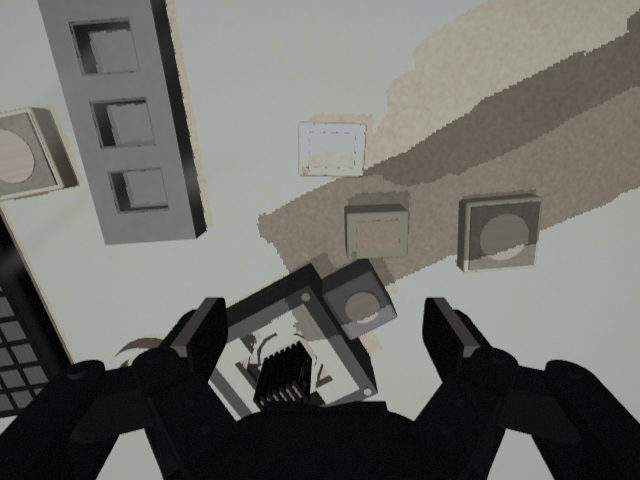

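Module B (332,149) and module A (377,232) are clear, and three sockets are visible at (103,46), (122,122) and (137,190). I'll grasp B first.

```bash
python3 -m crank '[[[0,0,0.01,0.03,0.006,0.03,1],[0,0,0,0.028,0.004,0.03,1],[0,0,0,0,0,0.03,1],[0,0,0,0,0,0,1]]]'; python3 -c "
from look import *
plan(.481,.08,.016,169)"
```

```text
clock: 27.2
position: [0.4781, 0.0852, 0.1086]
tool_rot: [-0.638, 0.77, 0.001, -0.002]
wrist_force: [-1.1, 1.4, 0.7]
opening: 0.0854
finger_force: 0.0
clk 27.20 pos [0.4781 0.0852 0.1086] yaw 169.3 tilt 0.30 q6 -1.21 open 0.0854
 tool-z turn(rad) 0.005 dist 0.093  shift before turn [ 0.0044 -0.0043  0.0926]  after turn [ 0.0044 -0.0043  0.0926]
```

```bash
python3 -m crank '[[[0,0,0.005,0.003,-0.003,0.03,1],[0,0,0,0,0,0.03,1],[0,0,0,0,0,0.02,1],[0,0,0,0,0,0.011,1],[0,0,0,0,0,0,1]]]' 60;python3 -c "
from look import *
plan(.481,.08,.016,169)"; python3 -m crank '[[[0,0,0,0,0,0,-1],[0,0,0,0,0,0,-1],[0,0,0,0,0,0,-1],[0,0,0,0,0,0,-1]]]'; python3 -m crank '[[[0,0,0,0,0,-0.02,-1],[0,0,0,0,0,-0.04,-1],[0,0,0,0,0,-0.04,-1],[0,0,0,0,0,0,-1]]]'; python3 -c "
from look import *
plan(.658,.0255,.116,174)"
```

```text
clock: 27.7
position: [0.4825, 0.0825, 0.0204]
tool_rot: [-0.637, 0.771, 0.0, -0.0]
wrist_force: [0.4, 1.2, 0.9]
opening: 0.0858
finger_force: 0.0
clk 27.70 pos [0.4825 0.0825 0.0204] yaw 169.1 tilt 0.06 q6 -1.21 open 0.0858
 tool-z turn(rad) 0.001 dist 0.005  shift before turn [0.0027 0.001  0.0044]  after turn [0.0027 0.001  0.0044]
clock: 28.1
position: [0.4834, 0.0822, 0.0221]
tool_rot: [-0.636, 0.771, -0.0, 0.001]
wrist_force: [-2.2, 1.0, 9.0]
opening: 0.0552
finger_force: 62.8
clock: 28.5
position: [0.4853, 0.0824, 0.1261]
tool_rot: [-0.636, 0.771, -0.002, 0.004]
wrist_force: [0.8, -0.2, -3.2]
opening: 0.0553
finger_force: 65.0
clk 28.50 pos [0.4853 0.0824 0.1261] yaw 169.0 tilt 0.48 q6 -1.21 open 0.0553
 tool-z turn(rad) -0.087 dist 0.182  shift before turn [ 0.023  -0.1803  0.0115]  after turn [ 0.0386 -0.1776  0.0114]
```

```bash
python3 -m crank '[[[0,0,-0.08,0,0,-0.002,-1],[0,0,0,0.0075,-0.036,0,-1],[0,0,0,0.0075,-0.036,0,-1],[0,0,0,0.0075,-0.036,0,-1],[0,0,0,0.0075,-0.036,0,-1],[0,0,0,0.0075,-0.034,0,-1],[0,0,0,0,0,0,-1],[0,0,0,0,0,0,-1]]]'; python3 - <<'E'
from look import *
plan(.6584,.0265,.1,173.6)
f=grab_frame('wrist');holes(f);cv2.imwrite('pics/w10.png',f['image'])
m=np.array([.6584,.0258]);u=np.array([.0067,.0596])
for k in range(-2,2): print(w2px(f,[[*(m+k*u),.03]]))
for d in tip_of('wrist','module0'): print(d['p'],d['location'],px2w(f,d['location'],sense()['position'][2]-.022))
E
```

```text
clock: 29.3
position: [0.655, 0.0246, 0.1217]
tool_rot: [-0.666, 0.746, 0.0, -0.0]
wrist_force: [-0.3, -0.6, -1.9]
opening: 0.0549
finger_force: 65.3
clk 29.30 pos [0.655  0.0246 0.1217] yaw 173.6 tilt 0.06 q6 -1.42 open 0.0549
 tool-z turn(rad) -0.000 dist 0.022  shift before turn [-0.0023 -0.0032  0.0217]  after turn [-0.0023 -0.0032  0.0217]
hole 0.80 [317.1, 157.7] [[ 0.6525 -0.0347]]
hole 0.74 [321.1, 242.1] [[0.6568 0.0253]]
hole 0.61 [317.2, 62.4] [[ 0.6456 -0.0925]]
[[317.91717691  60.74822691]]
[[318.48752501 158.92089089]]
[[318.97614085 243.02517379]]
[[319.39941842 315.88293565]]
0.86 [559.1, 347.6] [[0.52731145 0.08008462]]
0.68 [324.3, 279.0] [[0.65424034 0.02331339]]
```

View pics/w10.png

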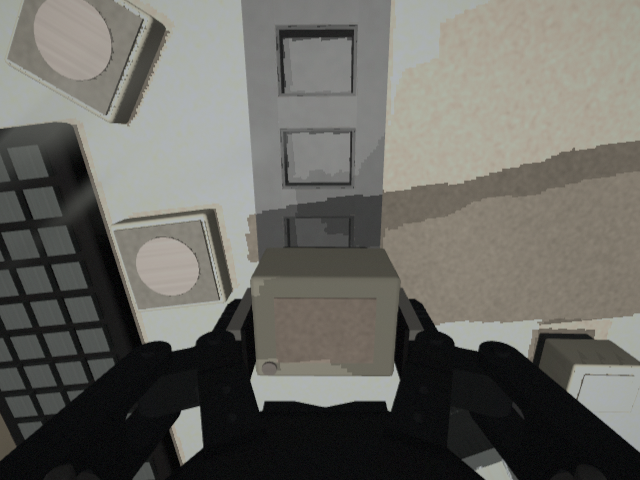

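The sockets are at (317,61) and (318,158), which matches the model. The held module is square over socket 2.

```bash
python3 -m crank '[[[0,0,0,-0.0025,-0.0034,0.03,-1],[0,0,0,0,0,0.03,-1],[0,0,0,0,0,0.006,-1],[0,0,0,0,0,0,-1],[0,0,0,0,0,0,-1]]]'; python3 -m crank '[[[0,0,0,0,0,0.003,-1],[0,0,0,0,0,0.003,-1],[0,0,0,0,0,0.003,-1],[0,0,0,0,0,0,-1],[0,0,0,0,0,0,-1]]]'
```

```text
clock: 29.95
position: [0.6593, 0.0271, 0.0584]
tool_rot: [-0.667, 0.745, -0.001, 0.001]
wrist_force: [1.3, -0.7, -1.9]
opening: 0.0549
finger_force: 65.2
clock: 30.45
position: [0.6587, 0.0271, 0.0475]
tool_rot: [-0.667, 0.745, 0.0, 0.0]
wrist_force: [0.0, 1.4, -3.7]
opening: 0.0551
finger_force: 65.3
```

```bash
python3 -m crank '[[[0,0,0,0,0,0.003,-1],[0,0,0,0,0,0.003,-1],[0,0,0,0,0,0.003,-1],[0,0,0,0,0,0.002,-1],[0,0,0,0,0,0,-1],[0,0,0,0,0,0,-1]]]';  python3 -m crank '[[[0,0,0,0,0,0.001,-1],[0,0,0,0,0,0.0005,-1],[0,0,0,0,0,0,-1],[0,0,0,0,0,0,-1]]]'
```

```text
clock: 31.05
position: [0.6587, 0.027, 0.0363]
tool_rot: [-0.667, 0.745, 0.0, -0.0]
wrist_force: [2.0, 4.0, -5.1]
opening: 0.0549
finger_force: 64.9
clock: 31.45
position: [0.6587, 0.0271, 0.0361]
tool_rot: [-0.667, 0.745, -0.0, 0.0]
wrist_force: [-4.8, 4.7, 12.2]
opening: 0.055
finger_force: 66.8
```

```bash
python3 -m crank '[[[0,0,0,0,0,-0.001,-1],[0,0,0,0,0,0,0.8],[0,0,0,0,0,0,0.8],[0,0,0,0,0,0,0.8],[0,0,0,0,0,-0.04,1],[0,0,0,0,0,-0.05,1],[0,0,0,0,0,-0.05,1],[0,0,0,0,0,-0.02,1]]]'; python3 -c "
from look import *
plan(.465,.233,.19,172)"
```

```text
clock: 32.25
position: [0.6601, 0.0268, 0.2014]
tool_rot: [-0.667, 0.745, -0.002, 0.002]
wrist_force: [0.3, 0.3, -0.3]
opening: 0.0855
finger_force: 0.0
clk 32.25 pos [0.6601 0.0268 0.2014] yaw 173.6 tilt 0.34 q6 -1.42 open 0.0855
 tool-z turn(rad) 0.028 dist 0.284  shift before turn [-0.1832  0.2169  0.0102]  after turn [-0.1771  0.2219  0.0102]
```

```bash
python3 -m crank '[[[0,0,0.028,-0.0253,0.0317,0,1],[0,0,0,-0.0253,0.0317,0,1],[0,0,0,-0.0253,0.0317,0,1],[0,0,0,-0.0253,0.0317,0,1],[0,0,0,-0.0253,0.0317,0,1],[0,0,0,-0.0253,0.0317,0,1],[0,0,0,-0.0253,0.0317,0,1],[0,0,0,0,0,0,1]]]'; python3 -c "
from look import *
f=grab_frame('wrist');modrects(f)
print(f['cam_to_world'][:3,3])
for d in tip_of('wrist','module0'): print(d['p'],px2w(f,d['location'],0))
plan(.454,.16,.11,172)"
```

```text
clock: 33.05
position: [0.4602, 0.2349, 0.1964]
tool_rot: [-0.657, 0.754, 0.0, 0.0]
wrist_force: [0.3, -0.2, 0.1]
opening: 0.0856
finger_force: 0.0
module p0.97 c [0.6467 0.0468] size 0.0563 0.0151 long yaw 172.2 px [38. 12.]
module p0.76 c [0.4533 0.161 ] size 0.0549 0.0436 long yaw 172.2 px [320. 134.]
module p0.47 c [0.5671 0.288 ] size 0.086 0.054 long yaw 50.8 px [219. 291.]
module p0.43 c [0.5451 0.2789] size 0.204 0.1401 long yaw 19.6 px [242. 273.]
[0.44941721 0.16166815 0.33823582]
0.74 [[0.45427323 0.1623905 ]]
clk 33.20 pos [0.4631 0.2322 0.1962] yaw 172.0 tilt 0.03 q6 -0.97 open 0.0855
 tool-z turn(rad) 0.000 dist 0.113  shift before turn [ 0.0728 -0.001   0.0862]  after turn [ 0.0728 -0.001   0.0862]
```

```bash
python3 -m crank '[[[0,0,0,0.036,0,0.03,1],[0,0,0,0.036,0,0.03,1],[0,0,0,0,0,0.03,1],[0,0,0,0,0,0.04,1],[0,0,0,0,0,0.04,1],[0,0,0,0,0,0.006,1],[0,0,0,0,0,0,1],[0,0,0,0,0,0,1]]]';python3 -c "
from look import *
plan(.4533,.161,.022,172)"
```

```text
clock: 34.0
position: [0.4541, 0.1611, 0.0217]
tool_rot: [-0.656, 0.755, -0.0, 0.001]
wrist_force: [0.3, -0.2, 0.8]
opening: 0.0855
finger_force: 0.0
clk 34.00 pos [0.4541 0.1611 0.0217] yaw 172.0 tilt 0.11 q6 -1.09 open 0.0855
 tool-z turn(rad) -0.001 dist 0.001  shift before turn [ 0.0002  0.0008 -0.0003]  after turn [ 0.0002  0.0008 -0.0003]
```

```bash
python3 -m crank '[[[0,0,0,0,0,0,-1],[0,0,0,0,0,0,-1],[0,0,0,0,0,0,-1],[0,0,0,0,0,0,-1]]]' 60; python3 -m crank '[[[0,0,-0.028,0,0,-0.03,-1],[0,0,0,0,0,-0.05,-1],[0,0,0,0,0,-0.04,-1],[0,0,0,0,0,0,-1]]]'; python3 -c "
from look import *
plan(.6654,.0862,.135,173.6)"
```

```text
clock: 34.4
position: [0.4537, 0.1614, 0.0215]
tool_rot: [-0.656, 0.755, -0.0, 0.001]
wrist_force: [-3.0, -1.8, 13.5]
opening: 0.055
finger_force: 62.0
clock: 34.8
position: [0.4555, 0.1621, 0.1457]
tool_rot: [-0.667, 0.745, -0.002, 0.004]
wrist_force: [0.9, 0.0, -2.3]
opening: 0.0551
finger_force: 66.0
clk 34.80 pos [0.4555 0.1621 0.1457] yaw 173.6 tilt 0.48 q6 -1.12 open 0.0551
 tool-z turn(rad) 0.000 dist 0.223  shift before turn [ 0.0522 -0.217   0.0122]  after turn [ 0.0521 -0.217   0.0122]
```

```bash
python3 -m crank '[[[0,0,0,0.0105,-0.0433,0,-1],[0,0,0,0.0105,-0.0433,0,-1],[0,0,0,0.0105,-0.0433,0,-1],[0,0,0,0.0105,-0.0433,0,-1],[0,0,0,0.0105,-0.0433,0,-1],[0,0,0,0,0,0,-1],[0,0,0,0,0,0,-1]]]'; python3 - <<'E'
from look import *
plan(.665,.0857,.06,173.6)
f=grab_frame('wrist');holes(f)
for d in tip_of('wrist','module0'): print(d['p'],d['location'],px2w(f,d['location'],sense()['position'][2]-.022))
E
```

```text
clock: 35.5
position: [0.6621, 0.0844, 0.1387]
tool_rot: [-0.666, 0.746, 0.001, -0.001]
wrist_force: [-0.0, -0.1, -1.4]
opening: 0.055
finger_force: 66.0
clk 35.50 pos [0.6621 0.0844 0.1387] yaw 173.6 tilt 0.10 q6 -1.33 open 0.0550
 tool-z turn(rad) -0.001 dist 0.079  shift before turn [-0.0017 -0.0028  0.0787]  after turn [-0.0017 -0.0028  0.0787]
hole 0.74 [321.6, 233.9] [[0.6634 0.0838]]
hole 0.66 [317.5, 64.9] [[ 0.6525 -0.0344]]
0.92 [321.1, 155.6] [[0.65567184 0.02005393]]
0.83 [324.7, 281.5] [[0.66124113 0.08428983]]
```

```bash
python3 -m crank '[[[0,0,0,-0.0013,-0.0025,0.03,-1],[0,0,0,0,0,0.03,-1],[0,0,0,0,0,0.02,-1],[0,0,0,0,0,0,-1],[0,0,0,0,0,0,-1]]]'; python3 -m crank '[[[0,0,0,0,0,0.004,-1],[0,0,0,0,0,0.003,-1],[0,0,0,0,0,0.003,-1],[0,0,0,0,0,0,-1],[0,0,0,0,0,0,-1]]]'
```

```text
clock: 36.15
position: [0.6644, 0.0862, 0.0613]
tool_rot: [-0.667, 0.745, -0.0, 0.0]
wrist_force: [-0.3, 0.3, -1.0]
opening: 0.0553
finger_force: 65.9
clock: 36.65
position: [0.6649, 0.0858, 0.0502]
tool_rot: [-0.667, 0.745, -0.0, 0.0]
wrist_force: [2.3, 0.2, -2.6]
opening: 0.0548
finger_force: 65.9
```

```bash
python3 -m crank '[[[0,0,0,0,0,0.003,-1],[0,0,0,0,0,0.003,-1],[0,0,0,0,0,0.003,-1],[0,0,0,0,0,0.003,-1],[0,0,0,0,0,0.002,-1],[0,0,0,0,0,0,-1],[0,0,0,0,0,0,-1]]]';  python3 -m crank '[[[0,0,0,0,0,0.001,-1],[0,0,0,0,0,0.0005,-1],[0,0,0,0,0,0,-1],[0,0,0,0,0,0,-1]]]'
```

```text
clock: 37.35
position: [0.6648, 0.0858, 0.036]
tool_rot: [-0.667, 0.745, -0.0, 0.0]
wrist_force: [3.8, -0.6, -4.3]
opening: 0.0549
finger_force: 65.6
clock: 37.75
position: [0.6649, 0.0858, 0.0356]
tool_rot: [-0.667, 0.745, -0.0, 0.0]
wrist_force: [-2.6, -0.9, 10.8]
opening: 0.0551
finger_force: 67.3
```

```bash
python3 -m crank '[[[0,0,0,0,0,-0.001,-1],[0,0,0,0,0,0,0.8],[0,0,0,0,0,0,0.8],[0,0,0,0,0,0,0.8],[0,0,0,0,0,-0.04,1],[0,0,0,0,0,-0.05,1],[0,0,0,0,0,-0.05,1],[0,0,0,0,0,-0.02,1]]]'; python3 -c "
from look import *
plan(.48,-.085,.196,171)"
```

```text
clock: 38.55
position: [0.6659, 0.086, 0.2009]
tool_rot: [-0.667, 0.745, -0.002, 0.002]
wrist_force: [1.1, 0.7, 0.0]
opening: 0.0855
finger_force: 0.0
clk 38.55 pos [0.6659 0.086  0.2009] yaw 173.6 tilt 0.33 q6 -1.33 open 0.0855
 tool-z turn(rad) 0.045 dist 0.253  shift before turn [0.1907 0.1657 0.0037]  after turn [0.198  0.1569 0.0037]
```

```bash
python3 -m crank '[[[0,0,0,0.0318,0.0277,0,1],[0,0,0,0.0318,0.0277,0,1],[0,0,0,0.0318,0.0277,0,1],[0,0,0,0.0318,0.0277,0,1],[0,0,0,0.0318,0.0277,0,1],[0,0,0.045,0.0318,0.0277,0,1],[0,0,0,0,0,0,1],[0,0,0,0,0,0,1]]]'; python3 -c "
from look import *
f=grab_frame('wrist');modrects(f)
print(f['cam_to_world'][:3,3])
for d in tip_of('wrist','module0'): print(d['p'],px2w(f,d['location'],0))
plan(.47,-.158,.022,172)"
```

```text
clock: 39.35
position: [0.4781, -0.0857, 0.196]
tool_rot: [-0.649, 0.761, -0.0, 0.0]
wrist_force: [0.1, -0.0, -0.8]
opening: 0.0852
finger_force: 0.0
module p0.55 c [ 0.4722 -0.1572] size 0.0552 0.0436 long yaw 165.6 px [317. 137.]
module p0.36 c [ 0.5263 -0.2567] size 0.0666 0.0141 long yaw 170.9 px [222.  11.]
[ 0.46556796 -0.15859933  0.33778769]
0.9 [[0.66440515 0.03084489]]
0.79 [[ 0.4742079  -0.15504697]]
clk 39.50 pos [ 0.479  -0.0847  0.1955] yaw 171.1 tilt 0.01 q6 -1.59 open 0.0854
 tool-z turn(rad) -0.016 dist 0.189  shift before turn [ 0.0738 -0.0025  0.1735]  after turn [ 0.0739 -0.0013  0.1735]
```

```bash
python3 -m crank '[[[0,0,0.096,0,0,0.02,1],[0,0,0,0.036,-0.006,0.03,1],[0,0,0,0.036,-0.0055,0.03,1],[0,0,0,0,0,0.04,1],[0,0,0,0,0,0.04,1],[0,0,0,0,0,0.0135,1],[0,0,0,0,0,0,1],[0,0,0,0,0,0,1]]]';python3 -c "
from look import *
plan(.4722,-.1572,.022,165.6)"
```

```text
clock: 40.3
position: [0.4722, -0.1575, 0.0224]
tool_rot: [-0.613, 0.79, -0.0, 0.0]
wrist_force: [1.2, -0.1, 0.6]
opening: 0.0855
finger_force: 0.0
clk 40.30 pos [ 0.4722 -0.1575  0.0224] yaw 165.6 tilt 0.00 q6 -1.64 open 0.0855
 tool-z turn(rad) -0.000 dist 0.001  shift before turn [-0.0003  0.0001  0.0004]  after turn [-0.0003  0.0001  0.0004]
```

```bash
python3 -m crank '[[[0,0,0,0,0,0,-1],[0,0,0,0,0,0,-1],[0,0,0,0,0,0,-1],[0,0,0,0,0,0,-1]]]' 60; python3 -m crank '[[[0,0,-0.07,0,0,-0.03,-1],[0,0,-0.07,0,0,-0.05,-1],[0,0,0,0,0,-0.04,-1],[0,0,0,0,0,0,-1]]]'; python3 -c "
from look import *
plan(.652,-.0337,.14,173.6)"
```

```text
clock: 40.7
position: [0.4724, -0.158, 0.0234]
tool_rot: [-0.612, 0.79, -0.001, 0.001]
wrist_force: [-0.5, 1.2, 8.9]
opening: 0.055
finger_force: 63.0
clock: 41.1
position: [0.4743, -0.1588, 0.1477]
tool_rot: [-0.666, 0.746, -0.004, 0.002]
wrist_force: [0.4, 0.3, -2.7]
opening: 0.0552
finger_force: 65.4
clk 41.10 pos [ 0.4743 -0.1588  0.1477] yaw 173.6 tilt 0.50 q6 -1.78 open 0.0552
 tool-z turn(rad) -0.001 dist 0.217  shift before turn [-0.1443 -0.1625  0.0089]  after turn [-0.1441 -0.1626  0.0089]
```

```bash
python3 -m crank '[[[0,0,0,-0.0289,-0.0325,0,-1],[0,0,0,-0.0289,-0.0325,0,-1],[0,0,0,-0.0289,-0.0325,0,-1],[0,0,0,-0.0289,-0.0325,0,-1],[0,0,0,-0.0289,-0.0325,0,-1],[0,0,0,0,0,0,-1],[0,0,0,0,0,0,-1]]]'; python3 - <<'E'
from look import *
plan(.652,-.0337,.06,173.6)
f=grab_frame('wrist');holes(f)
for d in tip_of('wrist','module0'): print(d['p'],d['location'],px2w(f,d['location'],sense()['position'][2]-.023))
E
```

```text
clock: 41.8
position: [0.6492, -0.0319, 0.1409]
tool_rot: [-0.667, 0.745, 0.0, -0.001]
wrist_force: [0.2, -0.7, -1.3]
opening: 0.055
finger_force: 65.5
clk 41.80 pos [ 0.6492 -0.0319  0.1409] yaw 173.6 tilt 0.08 q6 -1.51 open 0.0550
 tool-z turn(rad) 0.000 dist 0.081  shift before turn [ 0.0015 -0.0031  0.0809]  after turn [ 0.0015 -0.0031  0.0809]
hole 0.88 [318.5, 229.7] [[ 0.6526 -0.0355]]
hole 0.60 [317.9, 153.2] [[ 0.6462 -0.0932]]
0.81 [323.2, 283.2] [[ 0.6492594  -0.03047737]]
```

```bash
python3 -m crank '[[[0,0,0,0.0022,-0.0025,0.03,-1],[0,0,0,0,0,0.03,-1],[0,0,0,0,0,0.022,-1],[0,0,0,0,0,0,-1],[0,0,0,0,0,0,-1]]]'; python3 -m crank '[[[0,0,0,0,0,0.003,-1],[0,0,0,0,0,0.003,-1],[0,0,0,0,0,0.003,-1],[0,0,0,0,0,0,-1],[0,0,0,0,0,0,-1]]]'
```

```text
clock: 42.45
position: [0.6511, -0.0356, 0.0611]
tool_rot: [-0.666, 0.746, -0.0, 0.0]
wrist_force: [-0.1, -0.7, -0.6]
opening: 0.0549
finger_force: 65.5
clock: 42.95
position: [0.6518, -0.035, 0.0513]
tool_rot: [-0.666, 0.746, -0.0, 0.0]
wrist_force: [3.0, 0.2, -4.5]
opening: 0.0551
finger_force: 65.3
```

```bash
python3 -m crank '[[[0,0,0,0,0,0.003,-1],[0,0,0,0,0,0.003,-1],[0,0,0,0,0,0.003,-1],[0,0,0,0,0,0.003,-1],[0,0,0,0,0,0.002,-1],[0,0,0,0,0,0,-1],[0,0,0,0,0,0,-1]]]';  python3 -m crank '[[[0,0,0,0,0,0.001,-1],[0,0,0,0,0,0.0007,-1],[0,0,0,0,0,0,-1],[0,0,0,0,0,0,-1]]]'
```

```text
clock: 43.65
position: [0.6519, -0.035, 0.0374]
tool_rot: [-0.666, 0.746, -0.0, 0.0]
wrist_force: [4.3, -1.3, 4.7]
opening: 0.0552
finger_force: 66.2
clock: 44.05
position: [0.6519, -0.0351, 0.0373]
tool_rot: [-0.666, 0.746, -0.001, 0.001]
wrist_force: [-4.3, -0.2, 27.1]
opening: 0.0548
finger_force: 69.2
```

Home (0.0373 ≈ 0.0234 + 0.014). I'll release, back away and check the whole bench.

```bash
python3 -m crank '[[[0,0,0,0,0,-0.0015,-1],[0,0,0,0,0,0,0.8],[0,0,0,0,0,0,0.8],[0,0,0,0,0,0,0.8],[0,0,0,0,0,-0.04,1],[0,0,0,0,0,-0.05,1],[0,0,0,0,0,-0.05,1],[0,0,0,0,0,-0.02,1]]]'; python3 -m crank '[[[0,0,0,0.03,0.04,0,1],[0,0,0,0.03,0.04,0,1],[0,0,0,0.03,0.04,0,1],[0,0,0,0.03,0.04,0,1],[0,0,0,0.03,0.04,0,1],[0,0,0,0.02,0.03,0,1],[0,0,0,0,0,0,1],[0,0,0,0,0,0,1]]]'; python3 - <<'E'
from look import *
f=grab_frame('scene');cv2.imwrite('pics/s2.png',cv2.resize(f['image'][130:430,160:560],None,fx=2,fy=2,interpolation=cv2.INTER_CUBIC))
for d in tip_of('scene','module0'): print(d['p'],d['location'])
for p in [(.6584,.0258,.014),(.665,.0854,.014),(.6517,-.0338,.014)]: print(w2px(f,[p]))
plan(.5,-.1,.2)
E
```

```text
clock: 44.85
position: [0.6525, -0.0351, 0.2018]
tool_rot: [-0.666, 0.746, -0.002, 0.002]
wrist_force: [1.0, -0.5, -0.2]
opening: 0.0852
finger_force: 0.0
clock: 45.65
position: [0.4034, -0.1784, 0.1971]
tool_rot: [-0.666, 0.746, -0.0, 0.0]
wrist_force: [0.2, 0.6, 0.2]
opening: 0.0851
finger_force: 0.0
0.95 [382.8, 257.7]
0.8 [367.1, 271.0]
0.64 [348.9, 283.6]
[[367.89116989 269.34272931]]
[[383.16215699 253.73743793]]
[[351.769079   285.75790298]]
clk 45.75 pos [ 0.4043 -0.1778  0.1968] yaw 173.6 tilt 0.01 q6 -1.87 open 0.0854
 tool-z turn(rad) -0.000 dist 0.123  shift before turn [-0.0881 -0.0864 -0.0032]  after turn [-0.0881 -0.0864 -0.0032]
```

View pics/s2.png

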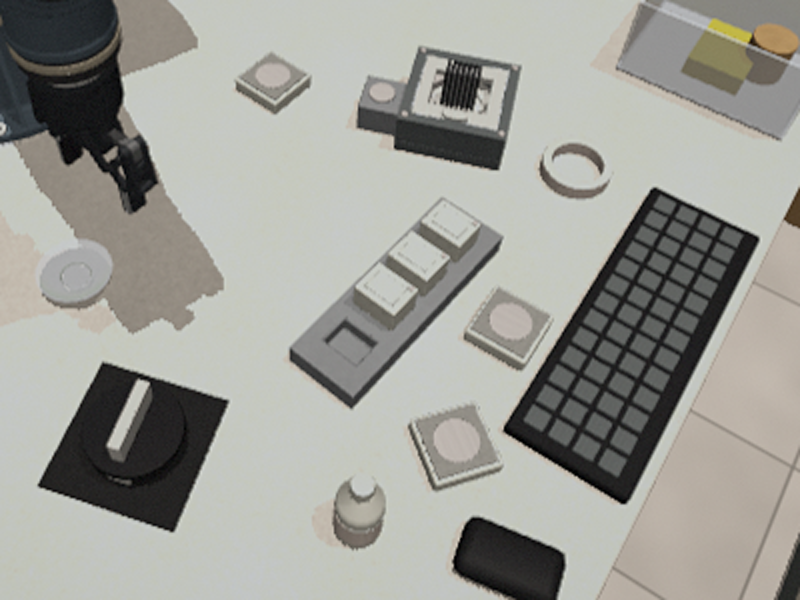

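The final view shows three modules flush in the strip at (450,222), (418,258) and (386,290). The engine is in the head at (460,90), the cover is upright on the mat at (135,430), and no other modules are on the bench.

```bash
python3 -c "
from cell import *
print(hand_in())"
```

```text
the job is handed in; nothing more can be done
None
```

The job is done and handed in at about 46 s: the cover stands upright in the middle of the mat, the engine is home in its seat, all three modules are fully plugged in (sockets 1–3), and the boxes, tape, bottle and dish were left where they were.

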